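# Shim the sample press until it bites, and hold it shut

### The job

Take up the gap in the sample press with spacer discs: lay one disc flat and centred on the sample cell, then pull the sprung lever down to feel whether the foot bites; if the lever still runs right down to its own stop with the gap open, ease it slowly back up and add another disc, using no more discs than it takes. When the foot bites on the stack, finish there, still holding the lever pressed down firmly (do not let go); never let the lever snap up, and leave the other things on the bench where they stand.

Things in the scene. Friction and masses are not known exactly. Their poses are not given: they have to be found in the camera images.
- press: grey lever press fixed to the bench; it does not move when worked. Base plate 195 x 110 x 12 mm. Origin on the bench surface straight below the lever's pivot (pivot axis along the press's y, 100 mm above the bench); press x points from the sample cell to the pivot, away from the robot at yaw 0; y to the left, z up. Two cheeks 50 mm wide over all and 118 mm high hold the pivot. The cell sits 115 mm from the pivot towards press -x
- seat (a point): point on the upright axis of the sample cell, 70 mm above the bench: the height of the foot's lowest point when the lever is at its stop. The cell is a plain steel cylinder, 45 mm diameter, held fast in a 53 mm cup 34 mm high; its flat top lies 46 to 66 mm above the bench, differently every time and not reported: it has to be felt or seen. One or two discs fill the gap below the foot
- lever_turn (a joint): press lever, radians: 0 = up against its rest (leaning back 0.1 rad past upright, away from the cell), grows as it is pulled towards -x and down; 1.67 = level, at its end stop. Near the stop 0.01 rad is about 1.2 mm at the foot. A return spring (about 2 N at the handle when up, 4 N when down, some damping) always pushes it up. If it stops distinctly short of 1.67 with the discs in, the foot is on the stack; short of about 1.52 means one disc too many
- handle (a point): middle of the lever's black revolving grip: a round bar 16 mm diameter, 70 mm long, along the press's y, 185 mm from the pivot. It sticks out to the right (press -y) of the lever arm, its middle 52 mm to the right of it. The bar turns freely on its own axis, so it can be held between fingers throughout the stroke
- lever: the press's sprung steel lever, 16 x 16 mm bar; origin on the pivot axis, its x axis points from the handle to the pivot, y along the pivot; it carries the foot and the grip
- foot (a point): lowest point of the round rubber foot (10 mm radius) under the lever, 115 mm from the pivot and 30 mm below the arm's centre line; it comes down on the cell's axis
- disc_a: loose plain metal spacer disc, 48 mm diameter, 14 mm thick, about 70 g, lying flat on the bench at the start; origin at the centre of its underside, z up. The three discs are alike
- disc_b: loose plain metal spacer disc, 48 mm diameter, 14 mm thick, about 70 g, lying flat on the bench at the start; origin at the centre of its underside, z up. The three discs are alike
- disc_c: loose plain metal spacer disc, 48 mm diameter, 14 mm thick, about 70 g, lying flat on the bench at the start; origin at the centre of its underside, z up. The three discs are alike
- bottle: bystander, to be left alone: small bottle with a screw cap, 38 mm diameter, 52 mm high; origin at the centre of its underside
- small_beaker: bystander, to be left alone: small glass beaker, 51 mm wide, 58 mm high; origin at the centre of its underside
- vial: bystander, to be left alone: white capped vial, 23 mm diameter, 46 mm high; origin at the centre of its underside
- boat: bystander, to be left alone: white weighing boat, 62 x 78 x 22 mm; origin at the centre of its underside
Not all that is in view belongs to the job. Leave any pink look-alike of the disc_a alone. What is shaped like the disc_b but blue is not meant.

How it is judged:
By the outcome, as a careful person would: the job done as asked, in the order asked, and still so for the second after the job is handed in, while the arm keeps its last pose, push and grip.
It also fails if it takes over 72 s, if anything falls off the work surface, if the arm or the gripper's body presses on something with over 40 N, if the wrist force passes 120 N, or if a joint passes its speed limit or range.

### The arm

A 6-joint arm with a two-finger parallel gripper is mounted at the origin on a cart in front of the work surface, level with it; the furniture and walls round the work are solid. World frame = base frame: x ahead of the robot, y to its left, z up, the work surface at z = 0. Lengths are in mm, angles in degrees, forces in N, time in s.
With the tool pointing down it reaches from about 300 to 850 mm from the base axis. Payload 4.2 kg.
Tool frame: the origin (TCP) lies at the very end of the fingers, on their centre line; the grasp point (between the pads) lies 19 mm behind it; z points along the fingers, y is the direction in which the jaws open and shut (so a half turn about z gives the same grasp; the last joint's range is limited). The gripper opens to 91 mm and grips with 3 to 60 N. Pads are 32 mm wide; open, the fingers measure 118 mm over their backs; the gripper's body (76 mm by 178 mm) begins 60 mm behind the grasp point.
Start: joints at [63.312, 18.312, 89.639, -0, 72.044, -1.146], TCP at [247.933, 518.818, 213.976] pointing down, gripper open.
Joint ranges: [-177.97, 177.97], [-48.28, 115.42], [12.27, 149.76], [-77.06, 257.06], [2.81, 150.46], [-146.56, 146.56]. Speed limits (degrees/s): [147.25, 147.25, 180, 180, 180, 180].

### API

Orientations are given as [roll, pitch, yaw] about the fixed x, y, z axes, in that order (R = Rz(yaw) Ry(pitch) Rx(roll)).
In Python, from workcell import telemetry, grab_frame, job gives the robot as it stands.
- The arm moves only by the tool drive_tool, never from a script. Its argument "moves" is a list of rows, each an object of numbers: "claw": the closure, from -1 (fully open) to 1 (shut); "dx", "dy", "dz": the shift along the tool's x, y, z in units of 20 mm (1.0 is 20 mm); "yaw": the turn about the tool's z in units of 0.15 rad (1.0 is 0.15 rad). In form: [{"claw": .., "dx": .., "dy": .., "dz": .., "yaw": ..}, ...]. A call has 1 to 5 rows; each row shifts and turns the pose as measured when the row begins, along the tool's axes as they then stand; what a row does not reach is not made up. A row lasts 1/8 s, in which the tool goes at most 62.5 mm and 10.7 degrees, less where a joint would pass 70% of its speed; a pose out of reach is approached as far as the arm can. A call with a number of a shift or a turn outside -1 to 1 is refused whole. A call with a gripper value outside its range is refused whole. The fingers move at their own pace and stop on an object; "grip_force" is the grip in N (left out, the last holds). Time passes only in rows, so rows that do not move let the fingers close. It gives the time, the measured TCP pose, the force and the opening at its end, in the units of the state.
- telemetry.state(): the state, without advancing time (a new reading comes with each control period).
- grab_frame(name): name is "side" or "top"; returns a dict with "color" (400x640x3 uint8, blue, green, red), "vertical_fov" (degrees; the focal length in pixels is half the picture's height over the tangent of half this angle, whatever the lens; pixels are square), "cx", "cy" (the principal point, pixels), "dist" ([k1, k2, p1, p2, k3] as OpenCV has them; the pictures are not rectified), "pose" (4x4, takes a point from camera to world coordinates). Camera axes: x right, y down, z forward; pixel columns grow to the right and rows downward; lengths in mm; the calibration is good to about 2 mm. A picture is of the moment at which its call begins. There is no depth.
- job.job_done(): hands the job in, once; it reports no verdict.
The state is a dict: "time_s": time; "qpos": joint angles; "qvel": joint speeds; "effort": joint torques, N m; "ee_pos": TCP position; "ee_rot": TCP orientation; "force": force on the tool from outside, world axes, zero at the start; "torque": the same for the moment, N m; "gripper_width": finger opening in mm.
Only numpy, scipy, OpenCV 4.12 (cv2) and the standard library are available. Lean on these libraries where they do the work, as an engineer would, in place of code of your own. Each camera call takes 0.05 s, during which the arm holds its last target.

## Working session

There is one attempt and no reset: what is moved stays moved. The work goes in short steps, Python scripts to look and compute and a tool call to move; the robot and the scene stay as the last step left them, time stands still between calls to the robot, and variables do not carry over. Pictures are saved under pics/ and viewed, and the job is handed in when it is done.

Besides the shell and the picture viewer there is one more tool, called after "Call:" as name([rows], argument=value, ...), one row to a line, values as JSON. drive_tool: Moves the arm, as the interface text tells. Its arguments: {"type":"object","properties":{"moves":{"type":"array"},"grip_force":{"type":"number"}},"required":["moves"]}

```bash
mkdir -p pics
cat > h.py <<'E'
import numpy as np, cv2
from workcell import telemetry, grab_frame, job
def cam(n):
    f=grab_frame(n); h,w=f["color"].shape[:2]
    fl=h/2/np.tan(np.radians(f["vertical_fov"])/2)
    f["K"]=np.array([[fl,0,f["cx"]],[0,fl,f["cy"]],[0,0,1]]); f["D"]=np.array(f["dist"],float); f["T"]=np.array(f["pose"],float)
    return f
def ray(f,uv):
    p=cv2.undistortPoints(np.array([[uv]],float),f["K"],f["D"])[0,0]
    d=f["T"][:3,:3]@np.array([p[0],p[1],1]); return f["T"][:3,3],d/np.linalg.norm(d)
def onz(f,uv,z):
    o,d=ray(f,uv); return o+d*(z-o[2])/d[2]
def proj(f,P):
    T=np.linalg.inv(f["T"]); P=np.atleast_2d(np.array(P,float))
    r,_=cv2.Rodrigues(T[:3,:3]); return cv2.projectPoints(P,r,T[:3,3],f["K"],f["D"])[0][:,0]
E
python3 - <<'E'
from h import *
import pickle
for n in("top","side"):
    f=cam(n); cv2.imwrite(f"pics/{n}0.png",f["color"]); pickle.dump(f,open(n+"0.pkl","wb")); print(n,f["T"].round(2).tolist(),f["vertical_fov"],f["dist"])
print(telemetry.state())
E
```

```text
top [[0.02, -0.99, 0.17, 259.21], [-1.0, -0.02, 0.01, -1.56], [-0.0, -0.17, -0.99, 1818.85], [0.0, 0.0, 0.0, 1.0]] 44.274779052653855 [-0.0193463  0.         0.         0.         0.       ]
side [[1.0, -0.06, 0.04, 470.97], [-0.07, -0.67, 0.74, -961.15], [-0.02, -0.74, -0.67, 1055.79], [0.0, 0.0, 0.0, 1.0]] 50.06892383005094 [0.01225845 0.         0.         0.         0.        ]
{'time_s': 0.1, 'qpos': array([ 6.33106859e+01,  1.83467834e+01,  8.96984668e+01,  3.78573469e-04,
        7.20435578e+01, -1.14600932e+00]), 'qvel': array([ 0.13243186, -0.0959254 , -0.20710925,  0.0823319 , -0.02847102,
       -0.01743972]), 'effort': array([ 5.78232248e-04, -4.13330734e+01, -2.32508290e+01,  7.30983331e-02,
        4.21764306e-02, -5.30500188e-05]), 'ee_pos': array([247.73523381, 518.40410941, 213.22275972]), 'ee_rot': array([-1.79911217e+02, -2.13606760e-03,  1.54456577e+02]), 'force': array([-0.082052  ,  0.00086687,  0.18805608]), 'torque': array([-0.01507274,  0.02495514, -0.00708336]), 'gripper_width': 91.14096221261089}
```

View pics/top0.png

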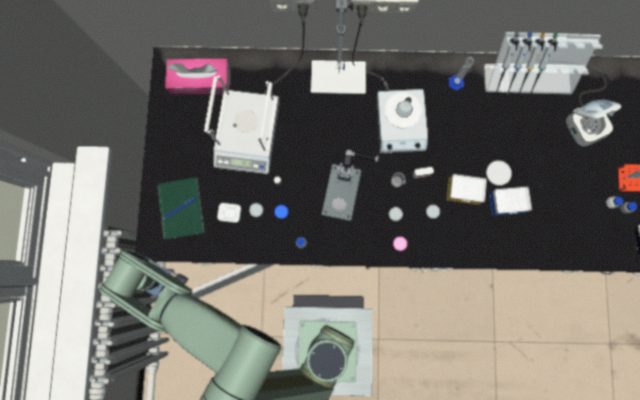

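View pics/side0.png

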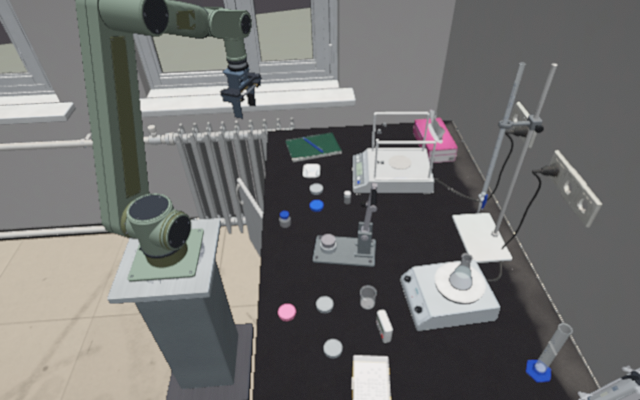

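The top view shows the grey discs near (256,210), (396,214) and (433,211). The pink decoy is at (400,243), the blue one at (281,212), and the press at about (342,190). I'll zoom in on these.

Run:
```python
from h import *
import pickle
t=pickle.load(open("top0.pkl","rb")); s=pickle.load(open("side0.pkl","rb"))
cv2.imwrite("pics/t0z.png",cv2.resize(t["color"][140:260,300:460],None,fx=5,fy=5,interpolation=cv2.INTER_CUBIC))
cv2.imwrite("pics/s0z.png",cv2.resize(s["color"][170:370,260:410],None,fx=3,fy=3,interpolation=cv2.INTER_CUBIC)[:600])
for uv in[(256,210),(396,214),(433,211),(400,243),(281,212),(301,242),(398,180)]: print(uv,onz(t,uv,14).round(1))
for uv in[(317,189),(325,304),(333,348),(316,205)]: print(uv,onz(s,uv,14).round(1))
```

```text
(256, 210) [498.  273.7  14. ]
(396, 214) [ 494.9 -244.7   14. ]
(433, 211) [ 509.2 -381.8   14. ]
(400, 243) [ 388.3 -259.3   14. ]
(281, 212) [492.7 180.8  14. ]
(301, 242) [383.7 103.2  14. ]
(398, 180) [ 623.3 -252.2   14. ]
(317, 189) [501.4 270.1  14. ]
(325, 304) [ 496.2 -242.7   14. ]
(333, 348) [ 507.7 -381.1   14. ]
(316, 205) [492.9 181.3  14. ]
```

View pics/t0z.png

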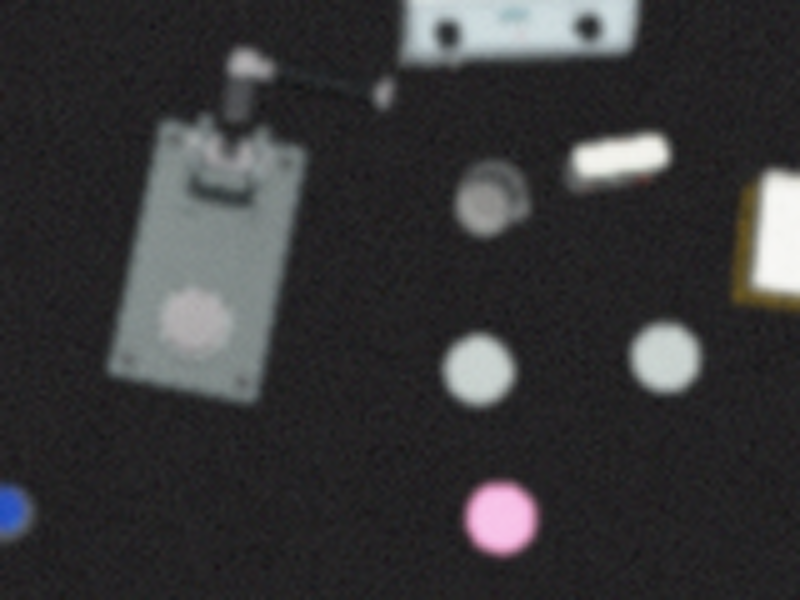

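View pics/s0z.png

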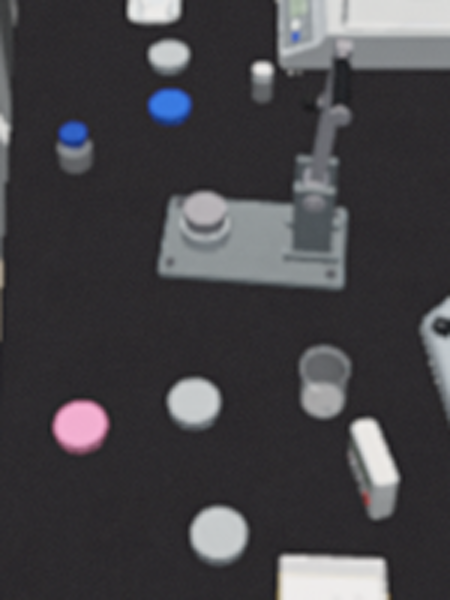

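Zoomed, the two right-hand discs and the cell top at top-view (339,204) are clear. The lever is up and the press is yawed about -12°. Next I'll measure precisely: discs, base plate, and cell top.

```bash
cat > m.py <<'E'
from h import *
import pickle
def blob(f,uv,tol=28,win=25):
    # component around seed by colour distance
    im=cv2.GaussianBlur(cv2.resize(f["color"],None,fx=4,fy=4,interpolation=cv2.INTER_CUBIC),(0,0),2).astype(float)
    u,v=int(uv[0]*4+1.5),int(uv[1]*4+1.5)
    d=np.abs(im-im[v,u]).max(2)<tol
    n,l,st,c=cv2.connectedComponentsWithStats(d.astype(np.uint8))
    k=l[v,u]; m=(l==k).astype(np.uint8)
    cs=max(cv2.findContours(m,0,1)[0],key=cv2.contourArea)
    return (c[k]+.5)/4-.5, st[k], (cs[:,0]+.5)/4-.5
E
python3 - <<'E'
from m import *
t=pickle.load(open("top0.pkl","rb")); s=pickle.load(open("side0.pkl","rb"))
print(t["T"][:3,3])
def fitc(f,uv,z,tol):
    c,st,cn=blob(f,uv,tol)
    P=np.array([onz(f,p,z)[:2] for p in cn]); e=cv2.fitEllipse(P.astype(np.float32)); return np.round(e[0],1),np.round(e[1],1),c.round(1)
for n,a,b in[("A",(256,210),(317,188)),("B",(396,214),(324.5,303)),("C",(433,211),(333,347))]:
    for tol in(25,50): print(n,"top",fitc(t,a,14,tol),"side",fitc(s,b,14,tol))
for z in(46,56,66):
  for tol in(20,30):
    print(z,"cell top",fitc(t,(339,204),z,tol),"side",fitc(s,(328,239.5),z,tol))
# base plate corners from top: bgr around
c,st,cn=blob(t,(335,190),45)
P=np.array([onz(t,p,12)[:2] for p in cn]);print(st,cv2.minAreaRect(P.astype(np.float32)))
for f,p in((t,(335,190)),(t,(339,204)),(s,(328,239)),(s,(340,250))): print(f["color"][p[1],p[0]])
# corners by eye
cor=[(300+162/5,140+122/5),(300+306/5,140+150/5),(300+255/5,140+403/5),(300+108/5,140+373/5)]
for p in cor: print(onz(t,p,12).round(1))
for p in [(260+168/3,170+197/3),(260+348/3,170+208/3),(260+345/3,170+285/3),(260+160/3,170+272/3)]: print("s",onz(s,p,12).round(1))
E
```

```text
[ 2.59213199e+02 -1.55759043e+00  1.81885371e+03]
A top (array([499.8, 275. ]), array([38.5, 39.4]), array([255.7, 209.5])) side (array([497.4, 278.5]), array([41.5, 43.3]), array([315.8, 187.7]))
A top (array([499.8, 275. ]), array([43.1, 44.5]), array([255.7, 209.5])) side (array([497.4, 278.2]), array([46.6, 48.6]), array([315.8, 187.7]))
B top (array([ 496.7, -242.2]), array([38.7, 39.4]), array([395.3, 213.5])) side (array([ 494.1, -239.8]), array([43.8, 44.3]), array([324.2, 303.3]))
B top (array([ 496.6, -242.2]), array([43.5, 44.4]), array([395.3, 213.5])) side (array([ 494.1, -239.9]), array([46.6, 48.1]), array([324.2, 303.3]))
C top (array([ 508.9, -380.6]), array([38.2, 39.6]), array([432.7, 211.1])) side (array([ 506.5, -378.7]), array([44.2, 44.7]), array([332.5, 347.3]))
C top (array([ 508.9, -380.5]), array([43.4, 44.1]), array([432.7, 211.1])) side (array([ 506.6, -378.8]), array([46.8, 47.7]), array([332.5, 347.4]))
46 cell top (array([524.9, -31.1]), array([40.8, 48.6]), array([338.6, 203.4])) side (array([521.9, -19.4]), array([39.4, 42.4]), array([328. , 239.1]))
[... 429 characters left out ...]
.5]), array([328. , 239.1]))
66 cell top (array([521.9, -30.8]), array([40.3, 48. ]), array([338.6, 203.4])) side (array([520.9, -38.1]), array([38.6, 41.6]), array([328. , 239.1]))
66 cell top (array([521.3, -31. ]), array([45.9, 53.1]), array([338.6, 203.6])) side (array([521. , -38.2]), array([40.5, 45. ]), array([328. , 239.1]))
[ 1288   656   154   224 23178] ((578.0833740234375, -40.858116149902344), (110.37714385986328, 202.39736938476562), 79.43897247314453)
[142 141 133]
[173 172 175]
[182 178 182]
[153 151 145]
[678.   -5.5  12. ]
[ 658.8 -114.2   12. ]
[466.9 -78.8  12. ]
[486.7  30.3  12. ]
s [484.8  31.2  12. ]
s [681.9  -3.6  12. ]
s [ 661.7 -111.3   12. ]
s [470.6 -76.6  12. ]
```

Run:
```python
from m import *
t=pickle.load(open("top0.pkl","rb")); s=pickle.load(open("side0.pkl","rb"))
y=np.radians(-10.4); ex=np.array([np.cos(y),np.sin(y),0]); ey=np.array([-np.sin(y),np.cos(y),0]); ez=np.array([0,0,1.])
piv=np.array([522.8,-30.5,0])+115*ex
def P(a,b,z): return piv+a*ex+b*ey+z*ez
pts=[P(18.5,-52,284),P(18.5,-17,284),P(18.5,-87,284),P(0,0,100),P(-115,0,57),P(0,25,118),P(0,-25,118)]
for n,f in(("t",t),("s",s)):
    q=proj(f,pts); print(n,q.round(1).tolist()); 
    im=cv2.resize(f["color"],None,fx=5,fy=5,interpolation=cv2.INTER_CUBIC); im=np.clip(im.astype(float)*1.6,0,255).astype(np.uint8)
    for u,v in q: cv2.circle(im,(int(u*5+2),int(v*5+2)),4,(0,0,255),-1)
    x0,y0=(300,135) if n=="t" else (300,165)
    cv2.imwrite(f"pics/chk{n}.png",im[y0*5:(y0+100)*5,x0*5:(x0+100)*5])
a=cv2.hconcat([cv2.imread("pics/chkt.png"),cv2.imread("pics/chks.png")]); cv2.imwrite("pics/chk.png",cv2.resize(a,(800,400)))
```

```text
t [[364.0, 156.0], [353.3, 153.9], [374.7, 158.2], [345.1, 170.6], [338.5, 203.5], [338.4, 168.1], [352.2, 170.9]]
s [[374.0, 199.0], [374.3, 190.7], [373.6, 207.8], [365.2, 232.1], [328.4, 239.2], [365.8, 222.3], [365.1, 233.9]]
```

View pics/chk.png

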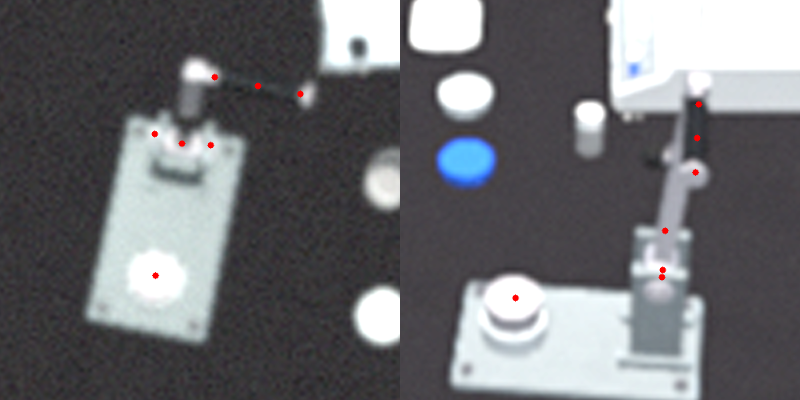

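Call:
drive_tool([
  {"claw": -0.3,"dx": -0.95,"dy": -1,"dz": 0,"yaw": 0},
  {"claw": -0.3,"dx": -0.95,"dy": -1,"dz": 0,"yaw": 0},
  {"claw": -0.3,"dx": -0.95,"dy": -1,"dz": 0,"yaw": 0},
  {"claw": -0.3,"dx": -0.95,"dy": -1,"dz": 0,"yaw": 0},
  {"claw": -0.3,"dx": -0.95,"dy": -1,"dz": 0,"yaw": 0},
], grip_force=25)

```text
time_s: 0.72
ee_pos: [290.2, 383.9, 210.7]
ee_rot: [-179.6, -0.0, 154.6]
force: [0.6, -0.6, 0.8]
gripper_width: 59.5
```

The projected press model lands on the real press: handle at top (364,156) and side (374,199), cell at (338.5,203.5). I'll carry on to disc B.

Call:
drive_tool([
  {"claw": -0.45,"dx": -0.96,"dy": -1,"dz": 0,"yaw": 0},
  {"claw": -0.45,"dx": -0.96,"dy": -1,"dz": 0,"yaw": 0},
  {"claw": -0.45,"dx": -0.96,"dy": -1,"dz": 0,"yaw": 0},
  {"claw": -0.45,"dx": -0.96,"dy": -1,"dz": 0,"yaw": 0},
  {"claw": -0.45,"dx": -0.96,"dy": -1,"dz": 0,"yaw": 0},
])

```text
time_s: 1.35
ee_pos: [334.1, 246.9, 209.7]
ee_rot: [-179.4, -0.1, 154.7]
force: [0.3, -0.9, -0.0]
gripper_width: 65.8
```

Call:
drive_tool([
  {"claw": -0.45,"dx": -0.96,"dy": -1,"dz": 0,"yaw": 0},
  {"claw": -0.45,"dx": -0.96,"dy": -1,"dz": 0,"yaw": 0},
  {"claw": -0.45,"dx": -0.96,"dy": -1,"dz": 0,"yaw": 0},
  {"claw": -0.45,"dx": -0.96,"dy": -1,"dz": 0,"yaw": 0},
  {"claw": -0.45,"dx": -0.96,"dy": -1,"dz": 0,"yaw": 0},
])

```text
time_s: 1.98
ee_pos: [377.9, 110.4, 209.4]
ee_rot: [-179.3, -0.2, 154.7]
force: [-0.1, -1.0, -0.2]
gripper_width: 66.3
```

Call:
drive_tool([
  {"claw": -0.45,"dx": -0.96,"dy": -1,"dz": 0,"yaw": 0},
  {"claw": -0.45,"dx": -0.96,"dy": -1,"dz": 0,"yaw": 0},
  {"claw": -0.45,"dx": -0.96,"dy": -1,"dz": 0,"yaw": 0},
  {"claw": -0.45,"dx": -0.96,"dy": -1,"dz": 0,"yaw": 0},
  {"claw": -0.45,"dx": -0.96,"dy": -1,"dz": 0,"yaw": 0},
])

```text
time_s: 2.6
ee_pos: [421.6, -25.6, 208.9]
ee_rot: [-179.2, -0.3, 154.7]
force: [0.2, -0.9, -0.6]
gripper_width: 66.1
```

Call:
drive_tool([
  {"claw": -0.45,"dx": -0.96,"dy": -1,"dz": 0.3,"yaw": 0},
  {"claw": -0.45,"dx": -0.96,"dy": -1,"dz": 0.3,"yaw": 0},
  {"claw": -0.45,"dx": -0.96,"dy": -1,"dz": 0.4,"yaw": 0},
  {"claw": -0.45,"dx": -0.96,"dy": -1,"dz": 0.5,"yaw": 0},
  {"claw": -0.45,"dx": -0.96,"dy": -1,"dz": 0.5,"yaw": 0},
])

```text
time_s: 3.22
ee_pos: [465.6, -161.9, 167.8]
ee_rot: [-179.3, -0.4, 154.7]
force: [0.0, -0.2, -0.2]
gripper_width: 66.0
```

Call:
drive_tool([
  {"claw": -0.45,"dx": -1,"dy": -1,"dz": 0.6,"yaw": 0},
  {"claw": -0.45,"dx": -1,"dy": -1,"dz": 0.6,"yaw": 0},
  {"claw": -0.45,"dx": -1,"dy": -1,"dz": 0.6,"yaw": 0},
  {"claw": -0.45,"dx": 0,"dy": 0,"dz": 0.6,"yaw": -1},
  {"claw": -0.45,"dx": 0,"dy": 0,"dz": 0.6,"yaw": -0.75},
])

```text
time_s: 3.85
ee_pos: [493.5, -246.8, 104.0]
ee_rot: [-179.5, -0.8, 170.0]
force: [-0.2, 0.8, -0.1]
gripper_width: 65.9
```

Call:
drive_tool([
  {"claw": -0.45,"dx": -0.05,"dy": 0.3,"dz": 0.9,"yaw": 0},
  {"claw": -0.45,"dx": 0,"dy": 0,"dz": 0.9,"yaw": 0},
  {"claw": -0.45,"dx": 0,"dy": 0,"dz": 0.9,"yaw": 0},
  {"claw": -0.45,"dx": 0,"dy": 0,"dz": 0,"yaw": 0},
])

```text
time_s: 4.35
ee_pos: [493.1, -240.8, 46.0]
ee_rot: [-179.5, -1.0, 170.0]
force: [0.3, 0.5, 0.1]
gripper_width: 66.1
```

Run:
```python
from m import *
s=telemetry.state();print(s["ee_pos"],s["ee_rot"])
ims=[]
for n,(x0,y0) in(("top",(345,165)),("side",(275,250))):
    f=cam(n);im=cv2.resize(f["color"],None,fx=4,fy=4,interpolation=cv2.INTER_CUBIC)
    p=s["ee_pos"]
    for q,c in((p,(0,0,255)),((p[0],p[1],14),(255,0,0))):
        u,v=proj(f,[q])[0]; cv2.circle(im,(int(u*4+2),int(v*4+2)),3,c,-1)
    ims.append(im[y0*4:y0*4+400,x0*4:x0*4+400])
cv2.imwrite("pics/b1.png",cv2.hconcat(ims))
```

```text
[ 493.11970077 -240.75362158   46.02593325] [-179.54023673   -1.03930099  170.00065433]
```

View pics/b1.png

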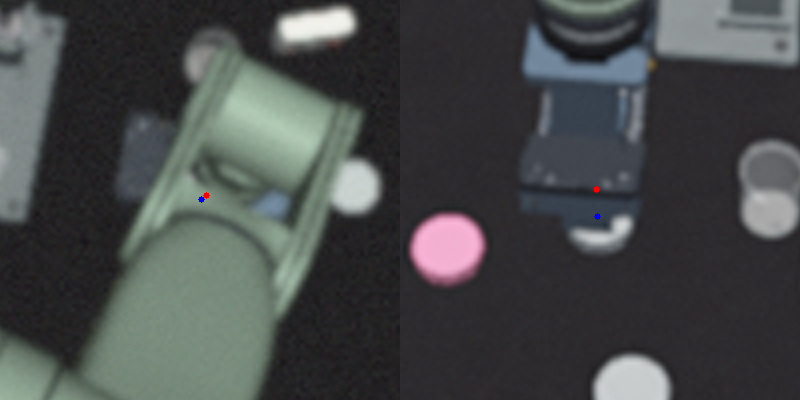

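The side view shows the near finger in front of the disc at about (325,303), aligned with it; the pink disc is clear. Descending.

Call:
drive_tool([
  {"claw": -0.45,"dx": -0.1,"dy": 0,"dz": 0.9,"yaw": 0},
  {"claw": -0.45,"dx": 0,"dy": 0,"dz": 0.7,"yaw": 0},
  {"claw": -0.45,"dx": 0,"dy": 0,"dz": 0.15,"yaw": 0},
])

```text
time_s: 4.82
ee_pos: [497.9, -243.1, 14.3]
ee_rot: [-179.4, -0.5, 170.0]
force: [-0.7, -0.5, 0.9]
gripper_width: 66.3
```

Call:
drive_tool([
  {"claw": -0.45,"dx": 0.1,"dy": 0.1,"dz": 0.3,"yaw": 0},
  {"claw": -0.45,"dx": 0,"dy": 0,"dz": 0.2,"yaw": 0},
  {"claw": -0.45,"dx": 0,"dy": 0,"dz": 0,"yaw": 0},
])

```text
time_s: 5.2
ee_pos: [496.5, -240.9, 4.5]
ee_rot: [-179.4, -0.4, 170.0]
force: [-0.6, -0.0, 0.6]
gripper_width: 66.1
```

Call:
drive_tool([
  {"claw": 0.3,"dx": 0,"dy": 0,"dz": 0.05,"yaw": 0},
  {"claw": 0.3,"dx": 0,"dy": 0,"dz": 0,"yaw": 0},
  {"claw": 0.3,"dx": 0,"dy": 0,"dz": 0,"yaw": 0},
], grip_force=25)

```text
time_s: 5.58
ee_pos: [496.8, -241.1, 3.9]
ee_rot: [-179.3, -0.4, 170.0]
force: [-0.6, -0.1, -0.6]
gripper_width: 47.0
```

Call:
drive_tool([
  {"claw": 0.3,"dx": 0,"dy": 0,"dz": -0.6,"yaw": 0},
  {"claw": 0.3,"dx": 0,"dy": 0.3,"dz": -1,"yaw": 0},
  {"claw": 0.3,"dx": 0,"dy": 1,"dz": -1,"yaw": 0},
  {"claw": 0.3,"dx": 0,"dy": 1,"dz": -1,"yaw": 0},
  {"claw": 0.3,"dx": 0,"dy": 1,"dz": -1,"yaw": 0},
])

```text
time_s: 6.2
ee_pos: [508.8, -174.5, 99.4]
ee_rot: [-179.4, -0.4, 169.8]
force: [1.1, 0.0, 0.2]
gripper_width: 47.4
```

Call:
drive_tool([
  {"claw": 0.3,"dx": 0.1,"dy": 1,"dz": -0.3,"yaw": 0},
  {"claw": 0.3,"dx": 0.1,"dy": 1,"dz": 0,"yaw": 0},
  {"claw": 0.3,"dx": 0.1,"dy": 1,"dz": 0,"yaw": 0},
  {"claw": 0.3,"dx": 0.1,"dy": 1,"dz": 0,"yaw": 0},
  {"claw": 0.3,"dx": 0.1,"dy": 1,"dz": 0,"yaw": 0},
])

```text
time_s: 6.82
ee_pos: [516.6, -69.5, 106.7]
ee_rot: [-179.3, -0.3, 169.8]
force: [0.1, 0.5, -0.5]
gripper_width: 46.7
```

Call:
drive_tool([
  {"claw": 0.3,"dx": 0,"dy": 1,"dz": 0.3,"yaw": 0},
  {"claw": 0.3,"dx": 0,"dy": 0.7,"dz": 0.5,"yaw": 0},
  {"claw": 0.3,"dx": 0,"dy": 0,"dz": 0.4,"yaw": 0},
  {"claw": 0.3,"dx": 0,"dy": 0,"dz": 0,"yaw": 0},
])

```text
time_s: 7.32
ee_pos: [521.0, -33.5, 80.2]
ee_rot: [-179.3, -0.4, 170.0]
force: [0.5, -0.2, -1.6]
gripper_width: 46.8
```

```bash
cat > look.py <<'E'
from m import *
import sys
s=telemetry.state();print(s["time_s"],s["ee_pos"].round(1),s["force"].round(1),s["gripper_width"])
name=sys.argv[1]; pts=eval(sys.argv[2]) if len(sys.argv)>2 else []
ims=[]
for n,(x0,y0) in(("top",(290,130)),("side",(290,165))):
    f=cam(n);im=cv2.resize(f["color"],None,fx=4,fy=4,interpolation=cv2.INTER_CUBIC)
    im=np.clip(im.astype(float)*1.3,0,255).astype(np.uint8)
    for q in [s["ee_pos"]]+pts:
        u,v=proj(f,[q])[0]; cv2.circle(im,(int(u*4+2),int(v*4+2)),3,(0,0,255),-1)
    ims.append(im[y0*4:y0*4+400,x0*4:x0*4+400]); pickle.dump(f,open(n+"_"+name+".pkl","wb"))
cv2.imwrite(f"pics/{name}.png",cv2.hconcat(ims))
E
python3 look.py p1
```

```text
7.325 [521.  -33.5  80.2] [ 0.5 -0.2 -1.6] 46.754222929084605
```

View pics/p1.png

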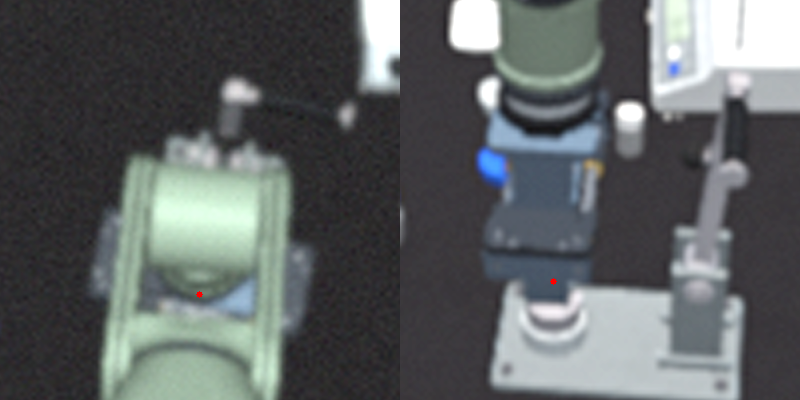

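The gripper is over the cell and well clear of the lever and cheeks. I'll trim and lower until I feel contact.

Call:
drive_tool([
  {"claw": 0.3,"dx": -0.1,"dy": 0.18,"dz": 0.3,"yaw": 0},
  {"claw": 0.3,"dx": 0,"dy": 0,"dz": 0.2,"yaw": 0},
  {"claw": 0.3,"dx": 0,"dy": 0,"dz": 0,"yaw": 0},
])

```text
time_s: 7.8
ee_pos: [524.7, -31.5, 70.7]
ee_rot: [-179.3, -0.3, 169.8]
force: [-0.8, -0.2, -0.1]
gripper_width: 46.9
```

Call:
drive_tool([
  {"claw": 0.3,"dx": 0.05,"dy": 0.05,"dz": 0.15,"yaw": 0},
  {"claw": 0.3,"dx": 0,"dy": 0,"dz": 0.1,"yaw": 0},
  {"claw": 0.3,"dx": 0,"dy": 0,"dz": 0.1,"yaw": 0},
])

```text
time_s: 8.18
ee_pos: [523.9, -30.5, 63.5]
ee_rot: [-179.3, -0.2, 169.8]
force: [-0.6, 0.2, -0.5]
gripper_width: 47.2
```

Call:
drive_tool([
  {"claw": 0.3,"dx": 0,"dy": 0,"dz": 0.08,"yaw": 0},
  {"claw": 0.3,"dx": 0,"dy": 0,"dz": 0.08,"yaw": 0},
])

```text
time_s: 8.43
ee_pos: [523.9, -30.6, 60.1]
ee_rot: [-179.3, -0.2, 169.8]
force: [-0.0, 1.1, -1.1]
gripper_width: 47.2
```

Call:
drive_tool([
  {"claw": 0.3,"dx": 0,"dy": 0,"dz": 0.08,"yaw": 0},
  {"claw": 0.3,"dx": 0,"dy": 0,"dz": 0.08,"yaw": 0},
])

```text
time_s: 8.68
ee_pos: [524.0, -30.6, 58.7]
ee_rot: [-179.3, -0.2, 169.8]
force: [-5.2, 0.1, 18.2]
gripper_width: 47.0
```

Contact at TCP z 58.7, so the cell top is at about 55 and the gap about 15. One disc is borderline, so the lever will have to tell. Releasing.

Call:
drive_tool([
  {"claw": 0.3,"dx": 0,"dy": 0,"dz": -0.05,"yaw": 0},
  {"claw": -0.45,"dx": 0,"dy": 0,"dz": 0,"yaw": 0},
  {"claw": -0.45,"dx": 0,"dy": 0,"dz": 0,"yaw": 0},
])

```text
time_s: 9.05
ee_pos: [524.4, -30.6, 60.2]
ee_rot: [-179.3, -0.1, 169.8]
force: [0.2, 0.5, -0.7]
gripper_width: 63.9
```

Call:
drive_tool([
  {"claw": -0.45,"dx": 0,"dy": 0,"dz": -0.5,"yaw": 0},
  {"claw": -0.45,"dx": 0,"dy": 0,"dz": -1,"yaw": 0},
  {"claw": -0.45,"dx": 1,"dy": -1,"dz": -1,"yaw": 0},
  {"claw": -0.45,"dx": 1,"dy": -1,"dz": -1,"yaw": 0},
  {"claw": -0.45,"dx": 1,"dy": -1,"dz": -1,"yaw": 1},
])

```text
time_s: 9.68
ee_pos: [454.7, -78.5, 154.1]
ee_rot: [-179.3, -0.1, 161.2]
force: [1.2, 0.1, -0.8]
gripper_width: 66.3
```

Call:
drive_tool([
  {"claw": -0.45,"dx": 0,"dy": -0.3,"dz": -1,"yaw": 1},
  {"claw": -0.45,"dx": 0,"dy": -0.3,"dz": -1,"yaw": 1},
  {"claw": -0.45,"dx": 0,"dy": 0,"dz": -1,"yaw": 1},
  {"claw": -0.45,"dx": 0,"dy": 0,"dz": -1,"yaw": 1},
  {"claw": -0.45,"dx": 0,"dy": 0,"dz": -1,"yaw": 1},
])

```text
time_s: 10.3
ee_pos: [447.9, -89.6, 261.0]
ee_rot: [-179.6, 0.6, 116.6]
force: [0.5, 0.2, -0.7]
gripper_width: 66.5
```

Call:
drive_tool([
  {"claw": -0.45,"dx": 0,"dy": 0,"dz": -1,"yaw": 1},
  {"claw": -0.45,"dx": 0,"dy": 0,"dz": -1,"yaw": 1},
  {"claw": -0.45,"dx": 0,"dy": 0,"dz": -1,"yaw": 1},
  {"claw": -0.45,"dx": 0,"dy": 0,"dz": -0.5,"yaw": 1},
  {"claw": -0.45,"dx": 0,"dy": 0,"dz": 0,"yaw": 0.5},
])

```text
time_s: 10.92
ee_pos: [447.8, -88.7, 338.3]
ee_rot: [179.6, 0.7, 76.5]
force: [-0.7, 0.2, -0.2]
gripper_width: 66.2
```

```bash
python3 look.py p2 '[(524,-30.6,69)]'
```

```text
10.925 [447.8 -88.7 338.3] [-0.7  0.2 -0.2] 66.23150905336756
```

View pics/p2.png

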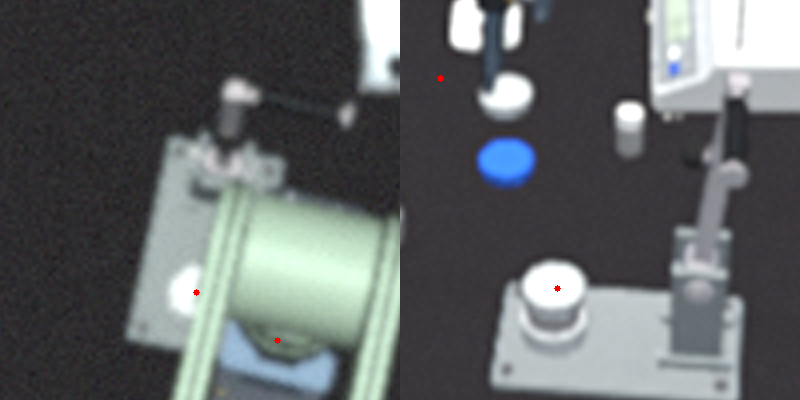

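The disc sits flat on the cell. Checking its centring numerically in the side view.

```bash
cat > disc.py <<'E'
from m import *
import sys
f=pickle.load(open(sys.argv[1],"rb")); s=eval(sys.argv[2]); 
for z in eval(sys.argv[3]):
    c,st,cn=blob(f,s,45); P=np.array([onz(f,p,z)[:2] for p in cn]); e=cv2.fitEllipse(P.astype(np.float32)); print(z,c.round(1),np.round(e[0],1),np.round(e[1],1))
E
python3 disc.py side_p2.pkl '(328.5,236)' '(69,70)'
```

```text
69 [328.  236.1] [521.9 -28.1] [46.8 47. ]
70 [328.  236.1] [521.8 -29. ] [46.8 46.9]
```

Call:
drive_tool([
  {"claw": -0.45,"dx": 0.05,"dy": 1,"dz": 0,"yaw": -0.35},
  {"claw": -0.45,"dx": 0.05,"dy": 1,"dz": 0,"yaw": 0},
  {"claw": -0.45,"dx": 0.05,"dy": 1,"dz": 0,"yaw": 0},
  {"claw": -0.45,"dx": 0.05,"dy": 1,"dz": 0,"yaw": 0},
  {"claw": -0.45,"dx": 0.05,"dy": 1,"dz": 0,"yaw": 0},
])

```text
time_s: 11.65
ee_pos: [547.2, -102.1, 339.4]
ee_rot: [179.7, 0.7, 80.3]
force: [-0.0, -0.0, -0.4]
gripper_width: 66.3
```

Call:
drive_tool([
  {"claw": -0.45,"dx": 0.05,"dy": 1,"dz": 0.1,"yaw": 0},
  {"claw": -0.45,"dx": 0.05,"dy": 1,"dz": 0.1,"yaw": 0},
  {"claw": -0.45,"dx": 0.05,"dy": 1,"dz": 0.2,"yaw": 0},
  {"claw": -0.45,"dx": 0.05,"dy": 1,"dz": 0.2,"yaw": 0},
])

```text
time_s: 12.15
ee_pos: [628.8, -111.8, 327.4]
ee_rot: [179.8, 0.8, 80.7]
force: [0.3, -0.4, 0.0]
gripper_width: 66.4
```

Call:
drive_tool([
  {"claw": -0.45,"dx": 0.1,"dy": 0.7,"dz": 0,"yaw": 0.1},
  {"claw": -0.45,"dx": 0,"dy": 0,"dz": 0.3,"yaw": 0},
  {"claw": -0.45,"dx": 0,"dy": 0,"dz": 0,"yaw": 0},
])

```text
time_s: 12.52
ee_pos: [643.2, -112.1, 319.1]
ee_rot: [-180.0, 0.8, 80.0]
force: [0.8, -0.0, -0.0]
gripper_width: 66.7
```

```bash
python3 look.py p3 '[(643.6,-111.7,284)]'
```

```text
12.525 [ 643.2 -112.1  319.1] [ 0.8 -0.  -0. ] 66.67011782474782
```

View pics/p3.png

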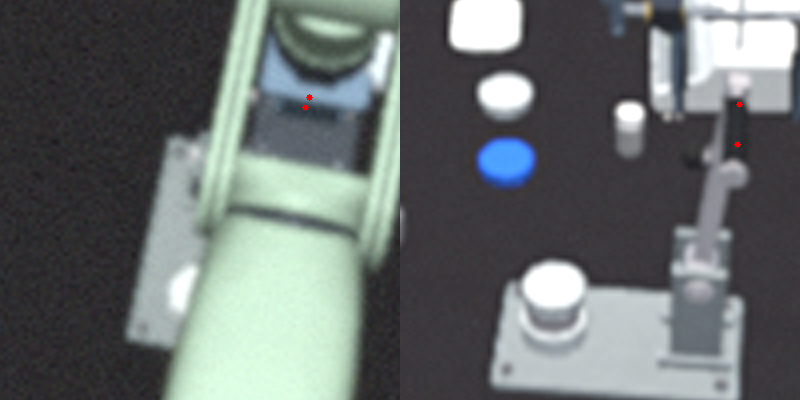

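The fingers straddle the bar, which shows on the grip at side (374,200). Descending and gripping.

Call:
drive_tool([
  {"claw": -0.45,"dx": 0,"dy": 0,"dz": 0.9,"yaw": 0},
  {"claw": -0.45,"dx": 0,"dy": 0,"dz": 0.9,"yaw": 0},
  {"claw": -0.45,"dx": 0,"dy": 0,"dz": 0.65,"yaw": 0},
  {"claw": -0.45,"dx": 0,"dy": 0,"dz": 0,"yaw": 0},
])

```text
time_s: 13.12
ee_pos: [642.1, -112.9, 272.3]
ee_rot: [179.7, 0.8, 80.1]
force: [-0.5, -1.1, -0.0]
gripper_width: 66.2
```

Call:
drive_tool([
  {"claw": -0.45,"dx": 0,"dy": 0,"dz": 0.3,"yaw": 0},
  {"claw": 1,"dx": 0,"dy": 0,"dz": 0,"yaw": 0},
  {"claw": 1,"dx": 0,"dy": 0,"dz": 0,"yaw": 0},
  {"claw": 1,"dx": 0,"dy": 0,"dz": 0,"yaw": 0},
  {"claw": 1,"dx": 0,"dy": 0,"dz": 0,"yaw": 0},
], grip_force=30)

```text
time_s: 13.75
ee_pos: [643.0, -113.1, 268.3]
ee_rot: [179.5, 0.8, 80.1]
force: [-0.8, -0.5, -0.2]
gripper_width: 29.0
```

Call:
drive_tool([
  {"claw": 1,"dx": 0,"dy": 0,"dz": 0.1,"yaw": 0},
  {"claw": 1,"dx": 0,"dy": 0,"dz": 0,"yaw": 0},
])

```text
time_s: 14.0
ee_pos: [643.2, -113.2, 266.1]
ee_rot: [179.4, 0.8, 80.1]
force: [1.4, -0.1, -1.8]
gripper_width: 15.6
```

```bash
cat > arc.py <<'E'
# usage: arc.py th_list ; prints current theta/radius estimate and row deltas to go through given thetas
from h import *
import sys
y=np.radians(-10.4); ex=np.array([np.cos(y),np.sin(y)]); ey=np.array([-np.sin(y),np.cos(y)])
T0=np.array([643.2,-113.2,266.1]); px=T0[:2]@ex-18.5; pz=T0[2]-184.1; y0=T0[:2]@ey
s=telemetry.state(); p=s["ee_pos"]; x=p[:2]@ex-px; z=p[2]-pz
print("t",round(s["time_s"],2),"theta %.3f r %.1f lat %.1f"%(np.arctan2(-x,z)+.1,np.hypot(x,z),p[:2]@ey-y0),"F",s["force"].round(1),"yaw",s["ee_rot"].round(1))
for th in eval(sys.argv[1]):
    X=-185*np.sin(th-.1); Z=185*np.cos(th-.1)
    print("%.2f dy %.2f dz %.2f"%(th,(X-x)/20,-(Z-z)/20)); x,z=X,Z
E
python3 arc.py 'np.arange(.09,1.68,.08)'
```

```text
t 14.0 theta -0.000 r 185.1 lat -0.0 F [ 1.4 -0.1 -1.8] yaw [179.4   0.8  80.1]
0.09 dy -0.83 dz -0.04
0.17 dy -0.74 dz 0.02
0.25 dy -0.74 dz 0.08
0.33 dy -0.73 dz 0.14
0.41 dy -0.71 dz 0.20
0.49 dy -0.69 dz 0.25
0.57 dy -0.67 dz 0.31
0.65 dy -0.65 dz 0.36
0.73 dy -0.61 dz 0.41
0.81 dy -0.58 dz 0.46
0.89 dy -0.54 dz 0.50
0.97 dy -0.50 dz 0.55
1.05 dy -0.45 dz 0.58
1.13 dy -0.41 dz 0.62
1.21 dy -0.36 dz 0.65
1.29 dy -0.30 dz 0.68
1.37 dy -0.25 dz 0.70
1.45 dy -0.19 dz 0.71
1.53 dy -0.13 dz 0.73
1.61 dy -0.07 dz 0.74
```

Call:
drive_tool([
  {"claw": 1,"dx": 0,"dy": -0.8,"dz": -0.04,"yaw": 0},
  {"claw": 1,"dx": 0,"dy": -0.74,"dz": 0.02,"yaw": 0},
  {"claw": 1,"dx": 0,"dy": -0.74,"dz": 0.08,"yaw": 0},
  {"claw": 1,"dx": 0,"dy": -0.73,"dz": 0.14,"yaw": 0},
])

```text
time_s: 14.5
ee_pos: [588.2, -102.9, 263.1]
ee_rot: [178.6, 0.7, 80.0]
force: [2.4, 0.3, 0.1]
gripper_width: 15.3
```

```bash
python3 arc.py 'np.arange(.41,.81,.08)'
```

```text
t 14.5 theta 0.304 r 185.0 lat 0.2 F [2.4 0.3 0.1] yaw [178.6   0.7  80. ]
0.41 dy -0.95 dz 0.25
0.49 dy -0.69 dz 0.25
0.57 dy -0.67 dz 0.31
0.65 dy -0.65 dz 0.36
0.73 dy -0.61 dz 0.41
0.81 dy -0.58 dz 0.46
```

Call:
drive_tool([
  {"claw": 1,"dx": 0,"dy": -0.85,"dz": 0.22,"yaw": 0},
  {"claw": 1,"dx": 0,"dy": -0.7,"dz": 0.25,"yaw": 0},
  {"claw": 1,"dx": 0,"dy": -0.68,"dz": 0.31,"yaw": 0},
  {"claw": 1,"dx": 0,"dy": -0.65,"dz": 0.36,"yaw": 0},
  {"claw": 1,"dx": 0,"dy": -0.62,"dz": 0.41,"yaw": 0},
])

```text
time_s: 15.12
ee_pos: [524.0, -90.8, 235.3]
ee_rot: [177.5, 0.5, 79.9]
force: [0.1, 1.6, 5.7]
gripper_width: 15.3
```

```bash
python3 arc.py 'np.arange(.80,1.2,.08)'
```

```text
t 15.12 theta 0.691 r 184.5 lat 0.5 F [0.1 1.6 5.7] yaw [177.5   0.5  79.9]
0.80 dy -0.82 dz 0.59
0.88 dy -0.55 dz 0.50
0.96 dy -0.50 dz 0.54
1.04 dy -0.46 dz 0.58
1.12 dy -0.41 dz 0.61
```

Call:
drive_tool([
  {"claw": 1,"dx": 0,"dy": -0.7,"dz": 0.5,"yaw": 0},
  {"claw": 1,"dx": 0,"dy": -0.56,"dz": 0.5,"yaw": 0},
  {"claw": 1,"dx": 0,"dy": -0.52,"dz": 0.54,"yaw": 0},
  {"claw": 1,"dx": 0,"dy": -0.48,"dz": 0.58,"yaw": 0},
])

```text
time_s: 15.62
ee_pos: [482.0, -82.9, 195.1]
ee_rot: [177.0, 0.4, 79.8]
force: [-0.9, 0.7, 4.2]
gripper_width: 15.1
```

```bash
python3 arc.py 'np.arange(1.1,1.6,.08)'
```

```text
t 15.62 theta 1.010 r 184.3 lat 0.7 F [-0.9  0.7  4.2] yaw [177.    0.4  79.8]
1.10 dy -0.51 dz 0.66
1.18 dy -0.37 dz 0.64
1.26 dy -0.32 dz 0.67
1.34 dy -0.27 dz 0.69
1.42 dy -0.21 dz 0.71
1.50 dy -0.15 dz 0.72
1.58 dy -0.10 dz 0.73
```

Call:
drive_tool([
  {"claw": 1,"dx": 0,"dy": -0.5,"dz": 0.62,"yaw": 0},
  {"claw": 1,"dx": 0,"dy": -0.4,"dz": 0.62,"yaw": 0},
  {"claw": 1,"dx": 0,"dy": -0.35,"dz": 0.66,"yaw": 0},
  {"claw": 1,"dx": 0,"dy": -0.3,"dz": 0.68,"yaw": 0},
  {"claw": 1,"dx": 0,"dy": -0.24,"dz": 0.5,"yaw": 0},
])

```text
time_s: 16.25
ee_pos: [451.0, -77.1, 132.3]
ee_rot: [176.5, 0.4, 79.8]
force: [3.8, -0.5, 1.8]
gripper_width: 15.1
```

```bash
python3 arc.py 'np.arange(1.46,1.7,.05)'
```

```text
t 16.25 theta 1.394 r 184.0 lat 0.8 F [ 3.8 -0.5  1.8] yaw [176.5   0.4  79.8]
1.46 dy -0.19 dz 0.58
1.51 dy -0.09 dz 0.45
1.56 dy -0.06 dz 0.46
1.61 dy -0.04 dz 0.46
1.66 dy -0.02 dz 0.46
```

Call:
drive_tool([
  {"claw": 1,"dx": 0,"dy": -0.15,"dz": 0.5,"yaw": 0},
  {"claw": 1,"dx": 0,"dy": -0.12,"dz": 0.4,"yaw": 0},
  {"claw": 1,"dx": 0,"dy": -0.1,"dz": 0.4,"yaw": 0},
  {"claw": 1,"dx": 0,"dy": -0.06,"dz": 0.2,"yaw": 0},
])

```text
time_s: 16.75
ee_pos: [445.1, -76.0, 100.3]
ee_rot: [176.4, 0.3, 79.8]
force: [2.1, 0.4, 3.6]
gripper_width: 15.6
```

```bash
python3 arc.py '[1.64,1.67,1.7]'
```

```text
t 16.75 theta 1.571 r 184.0 lat 0.9 F [2.1 0.4 3.6] yaw [176.4   0.3  79.8]
1.64 dy -0.09 dz 0.63
1.67 dy -0.00 dz 0.28
1.70 dy 0.00 dz 0.28
```

Call:
drive_tool([
  {"claw": 1,"dx": 0,"dy": -0.05,"dz": 0.25,"yaw": 0},
  {"claw": 1,"dx": 0,"dy": -0.03,"dz": 0.2,"yaw": 0},
], grip_force=45)

```text
time_s: 17.0
ee_pos: [444.5, -75.8, 90.9]
ee_rot: [176.3, 0.3, 79.8]
force: [2.0, 1.6, 3.8]
gripper_width: 15.2
```

Call:
drive_tool([
  {"claw": 1,"dx": 0,"dy": -0.02,"dz": 0.15,"yaw": 0},
])

```text
time_s: 17.12
ee_pos: [444.3, -75.8, 87.7]
ee_rot: [176.3, 0.3, 79.8]
force: [2.0, 1.9, 3.3]
gripper_width: 15.5
```

Call:
drive_tool([
  {"claw": 1,"dx": 0,"dy": -0.02,"dz": 0.15,"yaw": 0},
])

```text
time_s: 17.25
ee_pos: [444.3, -75.8, 84.6]
ee_rot: [176.3, 0.3, 79.8]
force: [2.2, 1.8, 4.4]
gripper_width: 15.1
```

```bash
python3 arc.py '[1.67,1.7]'
```

```text
t 17.25 theta 1.657 r 183.9 lat 0.9 F [2.2 1.8 4.4] yaw [176.3   0.3  79.8]
1.67 dy -0.06 dz 0.12
1.70 dy 0.00 dz 0.28
```

Call:
drive_tool([
  {"claw": 1,"dx": 0,"dy": 0,"dz": 0.08,"yaw": 0},
])

```text
time_s: 17.38
ee_pos: [444.2, -75.8, 82.8]
ee_rot: [176.3, 0.3, 79.8]
force: [1.4, 1.2, 2.9]
gripper_width: 15.0
```

Call:
drive_tool([
  {"claw": 1,"dx": 0,"dy": 0,"dz": 0.08,"yaw": 0},
])

```text
time_s: 17.5
ee_pos: [444.3, -75.8, 81.3]
ee_rot: [176.3, 0.3, 79.8]
force: [-0.3, 2.4, 10.2]
gripper_width: 15.4
```

Call:
drive_tool([
  {"claw": 1,"dx": 0,"dy": 0,"dz": 0.08,"yaw": 0},
])

```text
time_s: 17.62
ee_pos: [444.3, -75.8, 80.5]
ee_rot: [176.3, 0.3, 79.8]
force: [-3.6, 2.9, 17.6]
gripper_width: 15.1
```

```bash
python3 arc.py '[1.6]'
python3 - <<'E'
from m import *
f=cam("side"); pickle.dump(f,open("side_d1.pkl","wb"))
im=cv2.resize(f["color"][200:290,300:400],None,fx=6,fy=6,interpolation=cv2.INTER_CUBIC)
cv2.imwrite("pics/d1.png",np.clip(im*1.3,0,255).astype(np.uint8))
E
```

```text
t 17.62 theta 1.679 r 183.9 lat 0.8 F [-3.6  2.9 17.6] yaw [176.3   0.3  79.8]
1.60 dy -0.03 dz -0.73
```

View pics/d1.png

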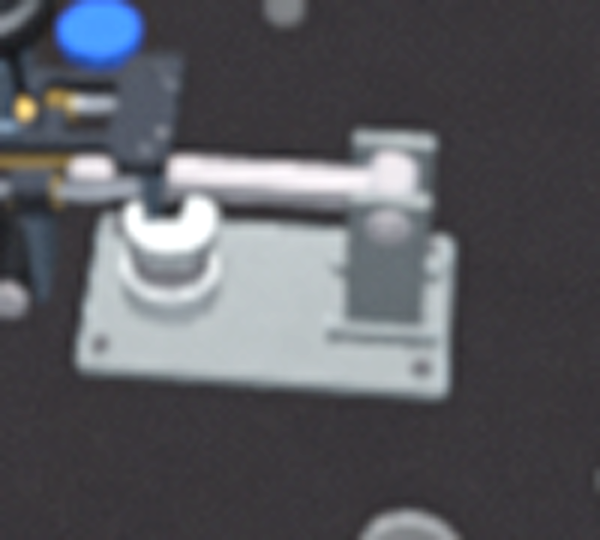

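The lever stops at θ≈1.67, with contact at TCP z≈82, exactly the predicted end stop. The placing felt the disc top below about 70, so with one disc the gap is still open. I'll ease the lever back up slowly, still held.

```bash
python3 arc.py 'np.arange(1.62,-.01,-.06)' | awk '{print}' | paste - - -
```

```text
t 17.68 theta 1.679 r 183.9 lat 0.9 F [-3.   2.4 15.1] yaw [176.3   0.3  79.8]	1.62 dy -0.04 dz -0.54	1.56 dy 0.04 dz -0.55
1.50 dy 0.08 dz -0.55	1.44 dy 0.11 dz -0.54	1.38 dy 0.14 dz -0.54
1.32 dy 0.17 dz -0.53	1.26 dy 0.21 dz -0.52	1.20 dy 0.24 dz -0.50
1.14 dy 0.27 dz -0.49	1.08 dy 0.30 dz -0.47	1.02 dy 0.32 dz -0.45
0.96 dy 0.35 dz -0.43	0.90 dy 0.37 dz -0.41	0.84 dy 0.40 dz -0.39
0.78 dy 0.42 dz -0.36	0.72 dy 0.44 dz -0.34	0.66 dy 0.46 dz -0.31
0.60 dy 0.48 dz -0.28	0.54 dy 0.49 dz -0.25	0.48 dy 0.51 dz -0.22
0.42 dy 0.52 dz -0.19	0.36 dy 0.53 dz -0.16	0.30 dy 0.54 dz -0.13
0.24 dy 0.55 dz -0.09	0.18 dy 0.55 dz -0.06	0.12 dy 0.55 dz -0.03
0.06 dy 0.55 dz 0.01	-0.00 dy 0.55 dz 0.04
```

Call:
drive_tool([
  {"claw": 1,"dx": 0,"dy": 0,"dz": -0.35,"yaw": 0},
  {"claw": 1,"dx": 0,"dy": 0.02,"dz": -0.5,"yaw": 0},
  {"claw": 1,"dx": 0,"dy": 0.05,"dz": -0.55,"yaw": 0},
  {"claw": 1,"dx": 0,"dy": 0.08,"dz": -0.55,"yaw": 0},
])

```text
time_s: 18.18
ee_pos: [448.8, -76.6, 122.8]
ee_rot: [175.8, 0.3, 79.8]
force: [6.2, -0.0, 0.9]
gripper_width: 15.2
```

```bash
python3 arc.py '[1.38,1.32,1.26,1.2,1.14]'
```

```text
t 18.18 theta 1.447 r 183.9 lat 0.9 F [ 6.2 -0.   0.9] yaw [175.8   0.3  79.8]
1.38 dy 0.10 dz -0.61
1.32 dy 0.17 dz -0.53
1.26 dy 0.21 dz -0.52
1.20 dy 0.24 dz -0.50
1.14 dy 0.27 dz -0.49
```

Call:
drive_tool([
  {"claw": 1,"dx": 0,"dy": 0.12,"dz": -0.57,"yaw": 0},
  {"claw": 1,"dx": 0,"dy": 0.15,"dz": -0.53,"yaw": 0},
  {"claw": 1,"dx": 0,"dy": 0.18,"dz": -0.52,"yaw": 0},
  {"claw": 1,"dx": 0,"dy": 0.21,"dz": -0.5,"yaw": 0},
  {"claw": 1,"dx": 0,"dy": 0.24,"dz": -0.49,"yaw": 0},
])

```text
time_s: 18.8
ee_pos: [474.1, -81.4, 182.9]
ee_rot: [174.2, 0.4, 79.7]
force: [12.4, -0.6, -5.1]
gripper_width: 15.0
```

```bash
python3 arc.py 'np.arange(1.06,.7,-.06)'
```

```text
t 18.8 theta 1.089 r 183.7 lat 0.8 F [12.4 -0.6 -5.1] yaw [174.2   0.4  79.7]
1.06 dy 0.10 dz -0.26
1.00 dy 0.33 dz -0.44
0.94 dy 0.36 dz -0.42
0.88 dy 0.38 dz -0.40
0.82 dy 0.41 dz -0.38
0.76 dy 0.43 dz -0.35
0.70 dy 0.45 dz -0.33
```

Call:
drive_tool([
  {"claw": 1,"dx": 0,"dy": 0.35,"dz": -0.38,"yaw": 0},
  {"claw": 1,"dx": 0,"dy": 0.4,"dz": -0.4,"yaw": 0},
  {"claw": 1,"dx": 0,"dy": 0.42,"dz": -0.38,"yaw": 0},
])

```text
time_s: 19.18
ee_pos: [494.9, -85.3, 209.5]
ee_rot: [174.3, 0.4, 79.7]
force: [3.1, 0.8, -1.1]
gripper_width: 15.3
```

```bash
python3 arc.py 'np.arange(.86,.5,-.06)'
```

```text
t 19.18 theta 0.904 r 183.9 lat 0.7 F [ 3.1  0.8 -1.1] yaw [174.3   0.4  79.7]
0.86 dy 0.25 dz -0.33
0.80 dy 0.41 dz -0.37
0.74 dy 0.43 dz -0.34
0.68 dy 0.45 dz -0.32
0.62 dy 0.47 dz -0.29
0.56 dy 0.49 dz -0.26
```

Call:
drive_tool([
  {"claw": 1,"dx": 0,"dy": 0.38,"dz": -0.32,"yaw": 0},
  {"claw": 1,"dx": 0,"dy": 0.45,"dz": -0.33,"yaw": 0},
  {"claw": 1,"dx": 0,"dy": 0.47,"dz": -0.3,"yaw": 0},
  {"claw": 1,"dx": 0,"dy": 0.49,"dz": -0.28,"yaw": 0},
])

```text
time_s: 19.68
ee_pos: [529.2, -91.7, 238.3]
ee_rot: [174.4, 0.5, 79.7]
force: [3.7, -1.6, -3.3]
gripper_width: 14.5
```

```bash
python3 arc.py 'np.arange(.6,.3,-.06)'
```

```text
t 19.68 theta 0.658 r 184.2 lat 0.5 F [ 3.7 -1.6 -3.3] yaw [174.4   0.5  79.7]
0.60 dy 0.44 dz -0.30
0.54 dy 0.49 dz -0.25
0.48 dy 0.51 dz -0.22
0.42 dy 0.52 dz -0.19
0.36 dy 0.53 dz -0.16
```

Call:
drive_tool([
  {"claw": 1,"dx": 0,"dy": 0.47,"dz": -0.24,"yaw": 0},
  {"claw": 1,"dx": 0,"dy": 0.51,"dz": -0.2,"yaw": 0},
  {"claw": 1,"dx": 0,"dy": 0.53,"dz": -0.17,"yaw": 0},
  {"claw": 1,"dx": 0,"dy": 0.54,"dz": -0.13,"yaw": 0},
  {"claw": 1,"dx": 0,"dy": 0.55,"dz": -0.1,"yaw": 0},
])

```text
time_s: 20.3
ee_pos: [580.9, -101.4, 261.2]
ee_rot: [174.6, 0.5, 79.7]
force: [2.2, -1.9, -0.7]
gripper_width: 15.1
```

```bash
python3 arc.py 'np.arange(.3,-.02,-.05)'
```

```text
t 20.3 theta 0.346 r 184.7 lat 0.3 F [ 2.2 -1.9 -0.7] yaw [174.6   0.5  79.7]
0.30 dy 0.41 dz -0.11
0.25 dy 0.46 dz -0.08
0.20 dy 0.46 dz -0.06
0.15 dy 0.46 dz -0.03
0.10 dy 0.46 dz -0.01
0.05 dy 0.46 dz 0.01
0.00 dy 0.46 dz 0.03
```

Call:
drive_tool([
  {"claw": 1,"dx": 0,"dy": 0.43,"dz": -0.06,"yaw": 0},
  {"claw": 1,"dx": 0,"dy": 0.46,"dz": -0.04,"yaw": 0},
  {"claw": 1,"dx": 0,"dy": 0.46,"dz": -0.01,"yaw": 0},
  {"claw": 1,"dx": 0,"dy": 0.46,"dz": 0.02,"yaw": 0},
  {"claw": 1,"dx": 0,"dy": 0.46,"dz": 0.04,"yaw": 0},
])

```text
time_s: 20.92
ee_pos: [628.3, -110.3, 267.1]
ee_rot: [174.6, 0.6, 79.7]
force: [0.7, -1.9, -0.1]
gripper_width: 15.1
```

```bash
python3 arc.py 'np.arange(.05,-.02,-.025)'
```

```text
t 20.93 theta 0.082 r 185.1 lat 0.2 F [ 0.7 -1.9 -0.1] yaw [174.6   0.6  79.7]
0.05 dy 0.30 dz 0.02
0.03 dy 0.23 dz 0.01
0.00 dy 0.23 dz 0.02
```

Call:
drive_tool([
  {"claw": 1,"dx": 0,"dy": 0.3,"dz": 0.04,"yaw": 0},
  {"claw": 1,"dx": 0,"dy": 0.2,"dz": 0.03,"yaw": 0},
  {"claw": 1,"dx": 0,"dy": 0.2,"dz": 0.03,"yaw": 0},
  {"claw": 1,"dx": 0,"dy": 0.1,"dz": 0.02,"yaw": 0},
])

```text
time_s: 21.42
ee_pos: [645.0, -113.4, 266.1]
ee_rot: [174.7, 0.6, 79.7]
force: [-1.9, -0.8, 3.4]
gripper_width: 15.3
```

```bash
python3 arc.py '[0]'
```

```text
t 21.43 theta -0.010 r 185.2 lat 0.1 F [-1.9 -0.8  3.4] yaw [174.7   0.6  79.7]
0.00 dy -0.09 dz 0.00
```

Call:
drive_tool([
  {"claw": 1,"dx": 0,"dy": 0.1,"dz": 0,"yaw": 0},
  {"claw": 1,"dx": 0,"dy": 0,"dz": 0,"yaw": 0},
])

```text
time_s: 21.68
ee_pos: [644.8, -113.4, 266.2]
ee_rot: [175.0, 0.6, 79.7]
force: [-0.7, -2.5, 2.0]
gripper_width: 15.0
```

At the rest. Opening the fingers and lifting off, then going to disc C.

Call:
drive_tool([
  {"claw": 0.5,"dx": 0,"dy": 0,"dz": 0,"yaw": 0},
  {"claw": -0.2,"dx": 0,"dy": 0,"dz": 0,"yaw": 0},
  {"claw": -0.45,"dx": 0,"dy": 0,"dz": 0,"yaw": 0},
  {"claw": -0.45,"dx": 0,"dy": 0,"dz": -0.5,"yaw": 0},
  {"claw": -0.45,"dx": 0,"dy": 0,"dz": -1,"yaw": 0},
])

```text
time_s: 22.3
ee_pos: [641.9, -111.4, 294.5]
ee_rot: [175.2, 0.5, 79.8]
force: [0.5, 0.8, 0.4]
gripper_width: 59.7
```

Call:
drive_tool([
  {"claw": -0.45,"dx": 0,"dy": 0,"dz": -1,"yaw": 0},
  {"claw": -0.45,"dx": -0.2,"dy": 0,"dz": -0.5,"yaw": 0},
  {"claw": -0.45,"dx": -1,"dy": -0.6,"dz": 0,"yaw": 0},
  {"claw": -0.45,"dx": -1,"dy": -0.6,"dz": 0,"yaw": 0},
  {"claw": -0.45,"dx": -1,"dy": -0.6,"dz": 0,"yaw": 0},
])

```text
time_s: 22.92
ee_pos: [590.1, -170.5, 323.9]
ee_rot: [175.1, 0.5, 79.9]
force: [-0.4, -0.6, 0.0]
gripper_width: 66.0
```

```bash
python3 look.py p4; python3 disc.py side_p4.pkl '(328.5,236)' '(69,)'
```

```text
22.925 [ 590.1 -170.5  323.9] [-0.4 -0.6  0. ] 66.0422843102326
69 [328.  236.1] [521.9 -28.2] [46.7 47. ]
```

View pics/p4.png

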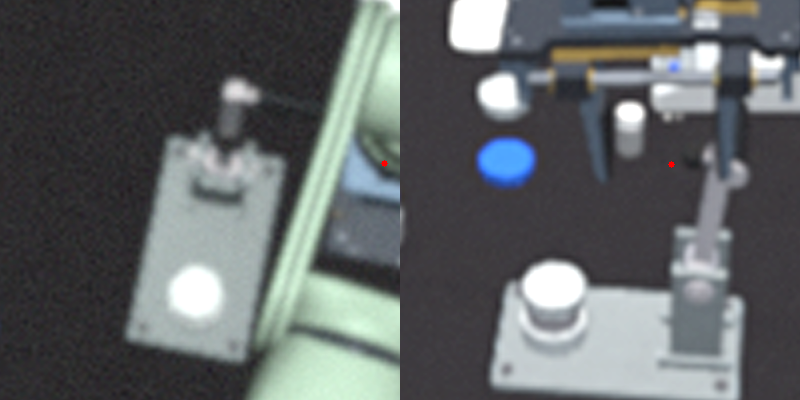

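Disc 1 hasn't moved: same side-view fit as before, (328,236). Planning the rows to disc C.

```bash
cat > plan.py <<'E'
from h import *
from scipy.spatial.transform import Rotation as R
import sys
tgt=np.array(eval(sys.argv[1]),float); ty=float(sys.argv[2]); n=int(sys.argv[3])
s=telemetry.state(); p=s["ee_pos"]; r=R.from_euler("xyz",s["ee_rot"],degrees=True)
dyaw=((ty-s["ee_rot"][2]+180)%360-180); u=-np.radians(dyaw)/0.15
print("t",s["time_s"],p.round(1),s["ee_rot"].round(1),"yaw units",round(u,2))
for i in range(n):
    d=r.inv().apply((tgt-p)/n)/20; print((i+1),d.round(2),"yaw %.2f"%(u/n))
    r=r*R.from_rotvec([0,0,u/n*.15])
E
python3 plan.py '(507.7,-379.8,110)' 170 13
```

```text
t 23.025 [ 589.3 -171.5  324.1] [175.1   0.5  79.7] yaw units -10.51
1 [-0.84 -0.24  0.81] yaw -0.81
2 [-0.8  -0.34  0.81] yaw -0.81
3 [-0.76 -0.43  0.81] yaw -0.81
4 [-0.7  -0.52  0.81] yaw -0.81
5 [-0.63 -0.6   0.81] yaw -0.81
6 [-0.55 -0.67  0.81] yaw -0.81
7 [-0.47 -0.73  0.81] yaw -0.81
8 [-0.38 -0.78  0.81] yaw -0.81
9 [-0.28 -0.82  0.81] yaw -0.81
10 [-0.18 -0.85  0.81] yaw -0.81
11 [-0.07 -0.87  0.81] yaw -0.81
12 [ 0.03 -0.87  0.81] yaw -0.81
13 [ 0.14 -0.86  0.81] yaw -0.81
```

Call:
drive_tool([
  {"claw": -0.45,"dx": -0.84,"dy": -0.24,"dz": 0.5,"yaw": -0.8},
  {"claw": -0.45,"dx": -0.8,"dy": -0.34,"dz": 0.7,"yaw": -0.8},
  {"claw": -0.45,"dx": -0.76,"dy": -0.43,"dz": 0.8,"yaw": -0.8},
  {"claw": -0.45,"dx": -0.7,"dy": -0.52,"dz": 0.8,"yaw": -0.8},
  {"claw": -0.45,"dx": -0.63,"dy": -0.6,"dz": 0.8,"yaw": -0.8},
])

```text
time_s: 23.65
ee_pos: [554.3, -254.6, 248.3]
ee_rot: [176.2, 3.2, 115.0]
force: [1.0, 0.3, 0.0]
gripper_width: 66.3
```

Call:
drive_tool([
  {"claw": -0.45,"dx": -0.55,"dy": -0.67,"dz": 0.8,"yaw": -0.8},
  {"claw": -0.45,"dx": -0.47,"dy": -0.73,"dz": 0.8,"yaw": -0.8},
  {"claw": -0.45,"dx": -0.38,"dy": -0.78,"dz": 0.8,"yaw": -0.8},
  {"claw": -0.45,"dx": -0.28,"dy": -0.82,"dz": 0.8,"yaw": -0.8},
  {"claw": -0.45,"dx": -0.18,"dy": -0.85,"dz": 0.8,"yaw": -0.8},
])

```text
time_s: 24.28
ee_pos: [520.1, -337.8, 161.9]
ee_rot: [178.7, 4.6, 150.4]
force: [0.2, -0.0, -0.4]
gripper_width: 65.7
```

```bash
python3 plan.py '(507.7,-379.8,70)' 170 5
```

```text
t 24.275 [ 520.1 -337.8  161.9] [178.7   4.6 150.4] yaw units -2.28
1 [-0.03 -0.45  0.91] yaw -0.46
2 [ 0.01 -0.45  0.91] yaw -0.46
3 [ 0.04 -0.45  0.91] yaw -0.46
4 [ 0.07 -0.44  0.91] yaw -0.46
5 [ 0.1  -0.44  0.91] yaw -0.46
```

Call:
drive_tool([
  {"claw": -0.45,"dx": -0.03,"dy": -0.48,"dz": 0.9,"yaw": -0.46},
  {"claw": -0.45,"dx": 0,"dy": -0.46,"dz": 0.9,"yaw": -0.46},
  {"claw": -0.45,"dx": 0.04,"dy": -0.45,"dz": 0.9,"yaw": -0.46},
  {"claw": -0.45,"dx": 0.07,"dy": -0.44,"dz": 0.9,"yaw": -0.46},
  {"claw": -0.45,"dx": 0.1,"dy": -0.44,"dz": 0.9,"yaw": -0.46},
])

```text
time_s: 24.9
ee_pos: [503.3, -382.7, 66.3]
ee_rot: [-179.8, 4.6, 170.7]
force: [-0.3, -0.3, 0.4]
gripper_width: 66.0
```

```bash
python3 plan.py '(507.7,-379.8,25)' 170 3
```

```text
t 24.9 [ 503.3 -382.7   66.3] [-179.8    4.6  170.7] yaw units 0.08
1 [-0.01  0.06  0.69] yaw 0.03
2 [-0.01  0.06  0.69] yaw 0.03
3 [-0.01  0.06  0.69] yaw 0.03
```

Call:
drive_tool([
  {"claw": -0.45,"dx": 0,"dy": 0.08,"dz": 0.69,"yaw": 0},
  {"claw": -0.45,"dx": 0,"dy": 0.06,"dz": 0.69,"yaw": 0},
  {"claw": -0.45,"dx": 0,"dy": 0,"dz": 0.5,"yaw": 0},
  {"claw": -0.45,"dx": 0,"dy": 0,"dz": 0,"yaw": 0},
])

```text
time_s: 25.4
ee_pos: [505.5, -379.4, 25.0]
ee_rot: [-180.0, 4.5, 170.5]
force: [0.0, -1.2, 0.1]
gripper_width: 66.3
```

```bash
python3 plan.py '(507.7,-379.8,5)' 170 2
```

```text
t 25.4 [ 505.5 -379.4   25. ] [-180.     4.5  170.5] yaw units 0.05
1 [-0.02  0.    0.5 ] yaw 0.03
2 [-0.02  0.    0.5 ] yaw 0.03
```

Call:
drive_tool([
  {"claw": -0.45,"dx": -0.02,"dy": 0,"dz": 0.5,"yaw": 0},
  {"claw": -0.45,"dx": -0.02,"dy": 0,"dz": 0.4,"yaw": 0},
  {"claw": -0.45,"dx": 0,"dy": 0,"dz": 0,"yaw": 0},
])

```text
time_s: 25.78
ee_pos: [508.7, -380.0, 6.9]
ee_rot: [-179.9, 4.6, 170.5]
force: [-0.3, 0.4, 0.1]
gripper_width: 66.3
```

Call:
drive_tool([
  {"claw": -0.45,"dx": 0.03,"dy": 0,"dz": 0.1,"yaw": 0},
  {"claw": 0.3,"dx": 0,"dy": 0,"dz": 0,"yaw": 0},
  {"claw": 0.3,"dx": 0,"dy": 0,"dz": 0,"yaw": 0},
  {"claw": 0.3,"dx": 0,"dy": 0,"dz": 0,"yaw": 0},
], grip_force=25)

```text
time_s: 26.28
ee_pos: [508.6, -380.3, 5.4]
ee_rot: [-179.9, 4.7, 170.5]
force: [-0.2, 0.5, -0.1]
gripper_width: 47.1
```

Call:
drive_tool([
  {"claw": 0.3,"dx": 0,"dy": 0,"dz": -0.6,"yaw": 0},
  {"claw": 0.3,"dx": 0,"dy": 0.3,"dz": -1,"yaw": 0},
  {"claw": 0.3,"dx": 0,"dy": 1,"dz": -1,"yaw": 0},
  {"claw": 0.3,"dx": 0,"dy": 1,"dz": -1,"yaw": 0},
  {"claw": 0.3,"dx": 0,"dy": 1,"dz": -1,"yaw": 0},
])

```text
time_s: 26.9
ee_pos: [511.7, -310.3, 101.6]
ee_rot: [-179.9, 4.6, 170.4]
force: [1.0, -0.3, -1.0]
gripper_width: 46.8
```

```bash
python3 plan.py '(523.6,-30.7,110)' 170 15|head -2
```

```text
t 26.9 [ 511.7 -310.3  101.6] [-179.9    4.6  170.4] yaw units 0.04
1 [ 0.11  0.93 -0.04] yaw 0.00
```

Call:
drive_tool([
  {"claw": 0.3,"dx": 0.11,"dy": 0.95,"dz": -0.1,"yaw": 0},
  {"claw": 0.3,"dx": 0.11,"dy": 0.95,"dz": -0.1,"yaw": 0},
  {"claw": 0.3,"dx": 0.11,"dy": 0.95,"dz": 0,"yaw": 0},
  {"claw": 0.3,"dx": 0.11,"dy": 0.95,"dz": 0,"yaw": 0},
  {"claw": 0.3,"dx": 0.11,"dy": 0.95,"dz": 0,"yaw": 0},
])

```text
time_s: 27.52
ee_pos: [516.5, -206.7, 105.4]
ee_rot: [-179.9, 4.6, 170.5]
force: [-0.4, 0.3, -0.7]
gripper_width: 47.2
```

Call:
drive_tool([
  {"claw": 0.3,"dx": 0.11,"dy": 0.95,"dz": 0,"yaw": 0},
  {"claw": 0.3,"dx": 0.11,"dy": 0.95,"dz": 0,"yaw": 0},
  {"claw": 0.3,"dx": 0.11,"dy": 0.95,"dz": 0,"yaw": 0},
  {"claw": 0.3,"dx": 0.11,"dy": 0.95,"dz": 0,"yaw": 0},
  {"claw": 0.3,"dx": 0.11,"dy": 0.95,"dz": 0,"yaw": 0},
])

```text
time_s: 28.15
ee_pos: [520.6, -104.4, 102.5]
ee_rot: [-180.0, 4.4, 170.5]
force: [0.2, -0.7, -0.9]
gripper_width: 47.2
```

```bash
python3 plan.py '(523.6,-30.7,105)' 170 5|head -3
```

```text
t 28.15 [ 520.6 -104.4  102.5] [-180.     4.4  170.5] yaw units 0.05
1 [ 0.09  0.73 -0.03] yaw 0.01
2 [ 0.09  0.73 -0.03] yaw 0.01
```

Call:
drive_tool([
  {"claw": 0.3,"dx": 0.09,"dy": 0.8,"dz": 0,"yaw": 0},
  {"claw": 0.3,"dx": 0.09,"dy": 0.8,"dz": 0,"yaw": 0},
  {"claw": 0.3,"dx": 0.09,"dy": 0.8,"dz": 0,"yaw": 0},
  {"claw": 0.3,"dx": 0.09,"dy": 0.7,"dz": 0,"yaw": 0},
  {"claw": 0.3,"dx": 0,"dy": 0.3,"dz": 0.1,"yaw": 0},
])

```text
time_s: 28.78
ee_pos: [524.9, -30.6, 99.3]
ee_rot: [-180.0, 4.4, 170.5]
force: [0.3, -0.7, -0.7]
gripper_width: 47.0
```

Call:
drive_tool([
  {"claw": 0.3,"dx": 0,"dy": 0,"dz": 0.3,"yaw": 0},
  {"claw": 0.3,"dx": 0,"dy": 0,"dz": 0,"yaw": 0},
])

```text
time_s: 29.02
ee_pos: [525.3, -30.6, 92.6]
ee_rot: [-179.9, 4.3, 170.6]
force: [-0.6, -0.2, -0.4]
gripper_width: 47.1
```

```bash
python3 plan.py '(523.6,-30.7,82)' 170 1
```

```text
t 29.025 [525.3 -30.6  92.6] [-179.9    4.3  170.6] yaw units 0.07
1 [ 0.12 -0.02  0.52] yaw 0.07
```

Call:
drive_tool([
  {"claw": 0.3,"dx": 0.12,"dy": 0,"dz": 0.3,"yaw": 0},
  {"claw": 0.3,"dx": 0,"dy": 0,"dz": 0.15,"yaw": 0},
  {"claw": 0.3,"dx": 0,"dy": 0,"dz": 0,"yaw": 0},
])

```text
time_s: 29.4
ee_pos: [523.3, -31.3, 82.5]
ee_rot: [-179.9, 4.3, 170.5]
force: [0.9, -0.2, -1.0]
gripper_width: 46.9
```

```bash
python3 plan.py '(523.6,-30.7,76)' 170 1
```

```text
t 29.4 [523.3 -31.3  82.5] [-179.9    4.3  170.5] yaw units 0.05
1 [0.01 0.03 0.33] yaw 0.05
```

Call:
drive_tool([
  {"claw": 0.3,"dx": 0.01,"dy": 0.03,"dz": 0.15,"yaw": 0},
  {"claw": 0.3,"dx": 0,"dy": 0,"dz": 0.1,"yaw": 0},
])

```text
time_s: 29.65
ee_pos: [523.8, -30.9, 77.5]
ee_rot: [-179.9, 4.3, 170.4]
force: [0.1, 0.3, 0.2]
gripper_width: 47.0
```

Call:
drive_tool([
  {"claw": 0.3,"dx": 0.01,"dy": 0,"dz": 0.05,"yaw": 0},
])

```text
time_s: 29.78
ee_pos: [523.7, -30.9, 76.4]
ee_rot: [-179.9, 4.3, 170.5]
force: [-0.6, 0.0, -1.0]
gripper_width: 47.0
```

Call:
drive_tool([
  {"claw": 0.3,"dx": 0.01,"dy": 0,"dz": 0.05,"yaw": 0},
])

```text
time_s: 29.9
ee_pos: [523.6, -30.8, 75.3]
ee_rot: [-179.9, 4.4, 170.5]
force: [-0.1, -0.3, -1.0]
gripper_width: 47.1
```

The second disc's underside is at 69.9 with no contact yet, so the single disc's top is indeed below 70: the gap was open.

Call:
drive_tool([
  {"claw": 0.3,"dx": 0,"dy": 0,"dz": 0.05,"yaw": 0},
])

```text
time_s: 30.02
ee_pos: [523.7, -30.9, 74.3]
ee_rot: [-179.9, 4.4, 170.5]
force: [-0.4, -0.9, 0.2]
gripper_width: 47.0
```

Call:
drive_tool([
  {"claw": 0.3,"dx": 0,"dy": 0,"dz": 0.05,"yaw": 0},
])

```text
time_s: 30.15
ee_pos: [523.7, -30.8, 74.1]
ee_rot: [-179.9, 4.4, 170.5]
force: [-5.2, 0.4, 11.5]
gripper_width: 46.9
```

Call:
drive_tool([
  {"claw": 0.3,"dx": 0,"dy": 0,"dz": -0.03,"yaw": 0},
  {"claw": -0.45,"dx": 0,"dy": 0,"dz": 0,"yaw": 0},
  {"claw": -0.45,"dx": 0,"dy": 0,"dz": 0,"yaw": 0},
  {"claw": -0.45,"dx": 0,"dy": 0,"dz": -0.5,"yaw": 0},
  {"claw": -0.45,"dx": 0,"dy": 0,"dz": -1,"yaw": 0},
])

```text
time_s: 30.78
ee_pos: [520.7, -30.3, 104.8]
ee_rot: [-179.9, 4.2, 170.5]
force: [0.3, 0.7, -0.3]
gripper_width: 66.3
```

Call:
drive_tool([
  {"claw": -0.45,"dx": 1,"dy": -1,"dz": -1,"yaw": 0},
  {"claw": -0.45,"dx": 1,"dy": -1,"dz": -1,"yaw": 0},
  {"claw": -0.45,"dx": 1,"dy": -1,"dz": -1,"yaw": 0.5},
  {"claw": -0.45,"dx": 0,"dy": 0,"dz": -1,"yaw": 1},
  {"claw": -0.45,"dx": 0,"dy": 0,"dz": -1,"yaw": 1},
])

```text
time_s: 31.4
ee_pos: [442.6, -79.6, 206.2]
ee_rot: [178.4, 4.2, 148.3]
force: [-0.5, -0.1, -0.6]
gripper_width: 66.5
```

```bash
python3 look.py p5; python3 disc.py side_p5.pkl '(328.5,229)' '(82,83)';python3 plan.py '(600,-112,335)' 79.6 9
```

```text
31.4 [442.6 -79.6 206.2] [-0.5 -0.1 -0.6] 66.4745044063566
82 [327.9 233.2] [521.9 -27.6] [46.2 47.8]
83 [327.9 233.2] [521.8 -28.6] [46.2 47.7]
t 31.5 [444.2 -79.7 207.4] [178.3   4.4 148.6] yaw units 8.03
1 [-0.88  0.32 -0.63] yaw 0.89
2 [-0.83  0.43 -0.63] yaw 0.89
3 [-0.77  0.54 -0.63] yaw 0.89
4 [-0.69  0.64 -0.63] yaw 0.89
5 [-0.6   0.72 -0.63] yaw 0.89
6 [-0.5   0.8  -0.63] yaw 0.89
7 [-0.39  0.86 -0.63] yaw 0.89
8 [-0.27  0.9  -0.63] yaw 0.89
9 [-0.15  0.93 -0.63] yaw 0.89
```

View pics/p5.png

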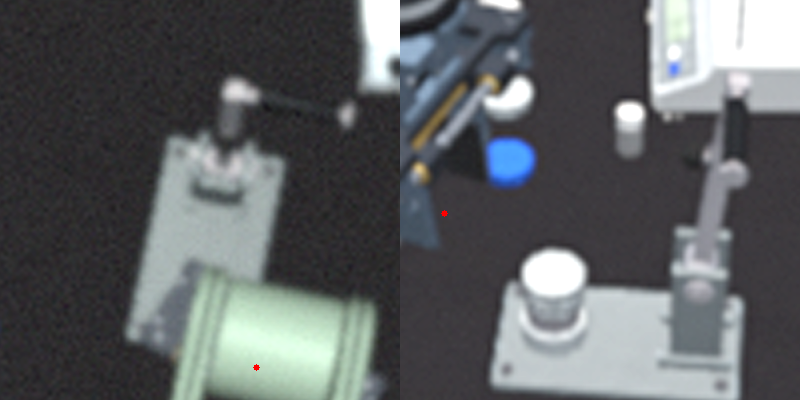

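The second disc is stacked concentrically: top centre (521.9,-28), the same as the first. Going back to the handle.

Call:
drive_tool([
  {"claw": -0.45,"dx": -0.5,"dy": 0.2,"dz": -1,"yaw": 0.9},
  {"claw": -0.45,"dx": -0.5,"dy": 0.3,"dz": -1,"yaw": 0.9},
  {"claw": -0.45,"dx": -0.7,"dy": 0.5,"dz": -1,"yaw": 0.9},
  {"claw": -0.45,"dx": -0.7,"dy": 0.64,"dz": -1,"yaw": 0.9},
  {"claw": -0.45,"dx": -0.6,"dy": 0.72,"dz": -0.7,"yaw": 0.9},
])

```text
time_s: 32.12
ee_pos: [511.4, -92.4, 306.2]
ee_rot: [176.3, 2.2, 109.6]
force: [0.3, -0.5, -1.2]
gripper_width: 66.3
```

```bash
python3 plan.py '(605,-112,335)' 79.6 5
```

```text
t 32.125 [511.4 -92.4 306.2] [176.3   2.2 109.6] yaw units 3.49
1 [-0.51  0.83 -0.22] yaw 0.70
2 [-0.42  0.88 -0.22] yaw 0.70
3 [-0.33  0.92 -0.22] yaw 0.70
4 [-0.23  0.95 -0.22] yaw 0.70
5 [-0.13  0.97 -0.22] yaw 0.70
```

Call:
drive_tool([
  {"claw": -0.45,"dx": -0.51,"dy": 0.83,"dz": -0.4,"yaw": 0.7},
  {"claw": -0.45,"dx": -0.42,"dy": 0.88,"dz": -0.3,"yaw": 0.7},
  {"claw": -0.45,"dx": -0.33,"dy": 0.92,"dz": -0.2,"yaw": 0.7},
  {"claw": -0.45,"dx": -0.23,"dy": 0.95,"dz": -0.2,"yaw": 0.7},
  {"claw": -0.45,"dx": -0.13,"dy": 0.97,"dz": -0.1,"yaw": 0.7},
])

```text
time_s: 32.75
ee_pos: [608.0, -112.3, 334.9]
ee_rot: [175.9, 0.0, 79.5]
force: [0.7, 0.3, 0.5]
gripper_width: 66.3
```

```bash
python3 plan.py '(643.5,-112.5,315)' 79.6 2
```

```text
t 32.75 [ 608.  -112.3  334.9] [175.9   0.   79.5] yaw units -0.01
1 [0.16 0.83 0.56] yaw -0.00
2 [0.16 0.84 0.56] yaw -0.00
```

Call:
drive_tool([
  {"claw": -0.45,"dx": 0.15,"dy": 0.83,"dz": 0.3,"yaw": 0},
  {"claw": -0.45,"dx": 0.15,"dy": 0.83,"dz": 0.5,"yaw": 0},
  {"claw": -0.45,"dx": 0,"dy": 0,"dz": 0,"yaw": 0},
])

```text
time_s: 33.12
ee_pos: [645.0, -112.2, 317.0]
ee_rot: [176.2, 0.1, 80.0]
force: [-0.0, 0.5, -0.7]
gripper_width: 66.0
```

```bash
python3 plan.py '(645,-113,265)' 79.6 3
```

```text
t 33.125 [ 645.  -112.2  317. ] [1.762e+02 1.000e-01 8.000e+01] yaw units 0.05
1 [-0.01 -0.06  0.86] yaw 0.02
2 [-0.01 -0.06  0.86] yaw 0.02
3 [-0.01 -0.06  0.86] yaw 0.02
```

Call:
drive_tool([
  {"claw": -0.45,"dx": 0,"dy": -0.06,"dz": 0.86,"yaw": 0},
  {"claw": -0.45,"dx": 0,"dy": -0.06,"dz": 0.86,"yaw": 0},
  {"claw": -0.45,"dx": 0,"dy": -0.06,"dz": 0.8,"yaw": 0},
  {"claw": -0.45,"dx": 0,"dy": 0,"dz": 0.15,"yaw": 0},
])

```text
time_s: 33.62
ee_pos: [643.5, -111.6, 261.5]
ee_rot: [176.3, 0.1, 80.3]
force: [-1.3, -0.3, 0.6]
gripper_width: 66.1
```

Call:
drive_tool([
  {"claw": 1,"dx": 0,"dy": 0,"dz": 0.03,"yaw": 0},
  {"claw": 1,"dx": 0,"dy": 0,"dz": 0,"yaw": 0},
  {"claw": 1,"dx": 0,"dy": 0,"dz": 0,"yaw": 0},
  {"claw": 1,"dx": 0,"dy": 0,"dz": 0,"yaw": 0},
  {"claw": 1,"dx": 0,"dy": 0,"dz": 0,"yaw": 0},
], grip_force=30)

```text
time_s: 34.25
ee_pos: [644.3, -111.8, 263.3]
ee_rot: [176.1, 0.1, 80.3]
force: [0.8, 0.1, -0.1]
gripper_width: 19.4
```

Call:
drive_tool([
  {"claw": 1,"dx": 0,"dy": 0,"dz": 0,"yaw": 0},
])

```text
time_s: 34.38
ee_pos: [644.7, -111.8, 263.3]
ee_rot: [176.0, 0.1, 80.3]
force: [1.4, -0.6, -0.9]
gripper_width: 14.7
```

```bash
python3 arc.py '[.09,.17,.25,.33]'
```

```text
t 34.38 theta -0.009 r 182.4 lat 1.6 F [ 1.4 -0.6 -0.9] yaw [1.76e+02 1.00e-01 8.03e+01]
0.09 dy -0.90 dz -0.18
0.17 dy -0.74 dz 0.02
0.25 dy -0.74 dz 0.08
0.33 dy -0.73 dz 0.14
```

```bash
sed -i 's/T0=np.array(\[643.2,-113.2,266.1\])/T0=np.array([644.7,-111.8,263.3])/' arc.py
python3 - <<'E'
s=open('arc.py').read()
s=s.replace('    print("%.2f dy %.2f dz %.2f"%(th,(X-x)/20,-(Z-z)/20)); x,z=X,Z','''    a=np.radians(180-s["ee_rot"][0]); A=(X-x)/20; B=(Z-z)/20
    print("%.2f dy %.2f dz %.2f"%(th,A*np.cos(a)+B*np.sin(a),-(B*np.cos(a)-A*np.sin(a)))); x,z=X,Z''')
open('arc.py','w').write(s)
E
python3 arc.py '[.09,.17,.25,.33,.41]'
```

```text
t 34.38 theta -0.000 r 185.1 lat -0.0 F [ 1.4 -0.6 -0.9] yaw [1.76e+02 1.00e-01 8.03e+01]
0.09 dy -0.83 dz -0.10
0.17 dy -0.74 dz -0.03
0.25 dy -0.74 dz 0.03
0.33 dy -0.73 dz 0.09
0.41 dy -0.73 dz 0.15
```

Call:
drive_tool([
  {"claw": 1,"dx": 0,"dy": -0.8,"dz": -0.08,"yaw": 0},
  {"claw": 1,"dx": 0,"dy": -0.74,"dz": -0.03,"yaw": 0},
  {"claw": 1,"dx": 0,"dy": -0.74,"dz": 0.03,"yaw": 0},
  {"claw": 1,"dx": 0,"dy": -0.73,"dz": 0.09,"yaw": 0},
  {"claw": 1,"dx": 0,"dy": -0.73,"dz": 0.15,"yaw": 0},
])

```text
time_s: 35.0
ee_pos: [573.5, -98.5, 256.1]
ee_rot: [175.3, -0.1, 80.2]
force: [3.8, 0.9, -0.8]
gripper_width: 15.5
```

```bash
python3 arc.py 'np.arange(.48,.9,.08)'
```

```text
t 35.0 theta 0.396 r 184.9 lat 0.3 F [ 3.8  0.9 -0.8] yaw [ 1.753e+02 -1.000e-01  8.020e+01]
0.48 dy -0.75 dz 0.19
0.56 dy -0.70 dz 0.25
0.64 dy -0.68 dz 0.30
0.72 dy -0.65 dz 0.35
0.80 dy -0.62 dz 0.40
0.88 dy -0.59 dz 0.45
```

Call:
drive_tool([
  {"claw": 1,"dx": 0,"dy": -0.73,"dz": 0.19,"yaw": 0},
  {"claw": 1,"dx": 0,"dy": -0.7,"dz": 0.25,"yaw": 0},
  {"claw": 1,"dx": 0,"dy": -0.68,"dz": 0.3,"yaw": 0},
  {"claw": 1,"dx": 0,"dy": -0.65,"dz": 0.35,"yaw": 0},
  {"claw": 1,"dx": 0,"dy": -0.62,"dz": 0.4,"yaw": 0},
])

```text
time_s: 35.62
ee_pos: [510.7, -86.7, 221.4]
ee_rot: [174.5, -0.2, 80.1]
force: [3.5, 0.2, -1.3]
gripper_width: 15.1
```

```bash
python3 arc.py 'np.arange(.86,1.3,.08)'
```

```text
t 35.62 theta 0.792 r 184.6 lat 0.5 F [ 3.5  0.2 -1.3] yaw [174.5  -0.2  80.1]
0.86 dy -0.52 dz 0.35
0.94 dy -0.56 dz 0.48
1.02 dy -0.52 dz 0.52
1.10 dy -0.48 dz 0.56
1.18 dy -0.43 dz 0.60
1.26 dy -0.38 dz 0.63
```

Call:
drive_tool([
  {"claw": 1,"dx": 0,"dy": -0.54,"dz": 0.4,"yaw": 0},
  {"claw": 1,"dx": 0,"dy": -0.56,"dz": 0.48,"yaw": 0},
  {"claw": 1,"dx": 0,"dy": -0.52,"dz": 0.52,"yaw": 0},
  {"claw": 1,"dx": 0,"dy": -0.48,"dz": 0.56,"yaw": 0},
  {"claw": 1,"dx": 0,"dy": -0.43,"dz": 0.6,"yaw": 0},
])

```text
time_s: 36.25
ee_pos: [466.8, -78.4, 165.9]
ee_rot: [173.8, -0.2, 80.1]
force: [2.4, 1.4, 1.5]
gripper_width: 15.5
```

```bash
python3 arc.py 'np.arange(1.24,1.6,.06)'
```

```text
t 36.25 theta 1.181 r 184.2 lat 0.7 F [2.4 1.4 1.5] yaw [173.8  -0.2  80.1]
1.24 dy -0.33 dz 0.44
1.30 dy -0.27 dz 0.48
1.36 dy -0.24 dz 0.50
1.42 dy -0.21 dz 0.51
1.48 dy -0.18 dz 0.53
1.54 dy -0.15 dz 0.54
1.60 dy -0.11 dz 0.54
```

Call:
drive_tool([
  {"claw": 1,"dx": 0,"dy": -0.33,"dz": 0.46,"yaw": 0},
  {"claw": 1,"dx": 0,"dy": -0.28,"dz": 0.48,"yaw": 0},
  {"claw": 1,"dx": 0,"dy": -0.25,"dz": 0.5,"yaw": 0},
  {"claw": 1,"dx": 0,"dy": -0.22,"dz": 0.5,"yaw": 0},
], grip_force=60)

```text
time_s: 36.75
ee_pos: [451.1, -75.5, 123.8]
ee_rot: [173.5, -0.2, 80.1]
force: [4.3, -0.3, 2.6]
gripper_width: 15.0
```

Call:
drive_tool([
  {"claw": 1,"dx": 0,"dy": -0.1,"dz": 0.25,"yaw": 0},
  {"claw": 1,"dx": 0,"dy": -0.08,"dz": 0.25,"yaw": 0},
])

```text
time_s: 37.0
ee_pos: [448.7, -75.0, 112.6]
ee_rot: [173.5, -0.2, 80.1]
force: [3.0, 0.6, 2.5]
gripper_width: 14.8
```

```bash
python3 arc.py '[1.5,1.53,1.56,1.59]'
```

```text
t 37.0 theta 1.488 r 184.0 lat 0.8 F [3.  0.6 2.5] yaw [173.5  -0.2  80.1]
1.50 dy -0.08 dz 0.09
1.53 dy -0.07 dz 0.27
1.56 dy -0.07 dz 0.27
1.59 dy -0.06 dz 0.27
```

Call:
drive_tool([
  {"claw": 1,"dx": 0,"dy": -0.05,"dz": 0.15,"yaw": 0},
  {"claw": 1,"dx": 0,"dy": -0.04,"dz": 0.15,"yaw": 0},
])

```text
time_s: 37.25
ee_pos: [447.7, -74.8, 106.1]
ee_rot: [173.5, -0.2, 80.1]
force: [2.8, 0.3, 2.5]
gripper_width: 14.9
```

Call:
drive_tool([
  {"claw": 1,"dx": 0,"dy": -0.03,"dz": 0.12,"yaw": 0},
])

```text
time_s: 37.38
ee_pos: [447.3, -74.8, 103.5]
ee_rot: [173.5, -0.2, 80.1]
force: [3.3, 0.8, 3.3]
gripper_width: 14.6
```

Call:
drive_tool([
  {"claw": 1,"dx": 0,"dy": -0.03,"dz": 0.12,"yaw": 0},
])

```text
time_s: 37.5
ee_pos: [447.0, -74.7, 101.0]
ee_rot: [173.5, -0.2, 80.1]
force: [3.2, 0.6, 2.6]
gripper_width: 15.1
```

Call:
drive_tool([
  {"claw": 1,"dx": 0,"dy": -0.03,"dz": 0.12,"yaw": 0},
])

```text
time_s: 37.62
ee_pos: [446.8, -74.7, 98.9]
ee_rot: [173.4, -0.2, 80.1]
force: [-1.0, 1.0, 17.7]
gripper_width: 14.9
```

The foot bites at TCP z≈99, θ≈1.56, as predicted for two discs. Pressing a little more firmly.

Call:
drive_tool([
  {"claw": 1,"dx": 0,"dy": 0,"dz": 0.08,"yaw": 0},
])

```text
time_s: 37.75
ee_pos: [446.9, -74.7, 98.5]
ee_rot: [173.4, -0.2, 80.1]
force: [-4.9, 1.1, 23.7]
gripper_width: 14.6
```

Call:
drive_tool([
  {"claw": 1,"dx": 0,"dy": 0,"dz": 0.08,"yaw": 0},
])

```text
time_s: 37.88
ee_pos: [446.8, -74.7, 98.5]
ee_rot: [173.4, -0.2, 80.1]
force: [-4.4, 2.0, 21.0]
gripper_width: 14.9
```

```bash
python3 arc.py '[1.56]'; python3 look.py p6;  python3 arc.py '[1.56]'|head -1
```

```text
t 37.88 theta 1.565 r 183.8 lat 0.8 F [-4.4  2.  21. ] yaw [173.4  -0.2  80.1]
1.56 dy -0.05 dz -0.06
37.875 [446.8 -74.7  98.5] [-4.4  2.  21. ] 14.931760126232696
t 37.98 theta 1.565 r 183.8 lat 0.8 F [-3.3  1.4 18.9] yaw [173.4  -0.2  80.1]
```

View pics/p6.png

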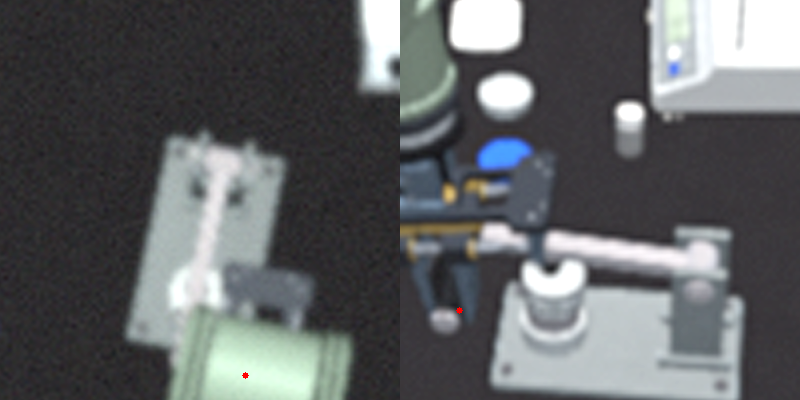

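The foot sits on the two-disc stack, with the lever tilted up from level (side view, pivot (465,255) to foot (427,265)). I'll firm up the push and check that it holds steady.

Call:
drive_tool([
  {"claw": 1,"dx": 0,"dy": 0,"dz": 0.13,"yaw": 0},
  {"claw": 1,"dx": 0,"dy": 0,"dz": 0.13,"yaw": 0},
])

```text
time_s: 38.22
ee_pos: [446.9, -74.7, 98.2]
ee_rot: [173.3, -0.2, 80.1]
force: [-7.5, 2.2, 30.1]
gripper_width: 14.4
```

```bash
python3 - <<'E'
from h import *
for i in range(6):
    f=cam("side" if i%2 else "top"); s=telemetry.state(); print(round(s["time_s"],2),s["ee_pos"].round(1),s["force"].round(1),round(s["gripper_width"],1))
cv2.imwrite("pics/fin.png",cv2.resize(f["color"],None,fx=1.25,fy=1.25))
E
python3 arc.py '[1.56]'|head -1
```

```text
38.27 [446.8 -74.7  98.2] [-7.1  2.5 27.8] 15.0
38.33 [446.9 -74.7  98.2] [-7.9  2.7 29.4] 14.9
38.38 [446.9 -74.7  98.2] [-7.2  1.9 27.8] 15.0
38.42 [446.9 -74.7  98.2] [-6.7  1.2 27.7] 15.2
38.48 [446.9 -74.7  98.2] [-6.2  1.2 27.8] 15.1
38.52 [446.9 -74.7  98.2] [-6.7  1.6 27.5] 15.2
t 38.52 theta 1.567 r 183.7 lat 0.8 F [-6.7  1.6 27.5] yaw [173.3  -0.2  80.1]
```

View pics/fin.png

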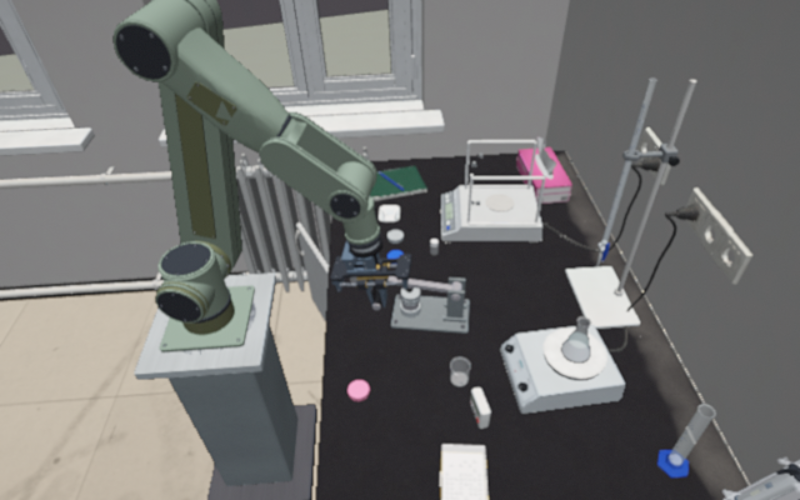

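The push holds steady at about 28 N with θ≈1.567. The pink and blue discs, beaker, vial and boat are where they were; the bottle is hidden behind the gripper in this view. Handing in.

```bash
python3 -c "
from workcell import job
print(job.job_done())"
```

```text
the job is handed in; nothing more can be done
None
```

The foot now bites on a stack of two spacer discs, and I handed the job in with the arm still holding the lever pressed down. The robot clock read about 38.5 s of the 72 s allowed.

- **First disc:** I centred one disc on the cell and pulled the lever. It ran to its stop at about 1.67 rad, so the gap was still open. I eased the lever back to its rest while holding it, then let go.
- **Gap check:** Laying the second disc, I felt the first one's top at about 69 mm. That is roughly 1 mm below the foot's lowest point, which confirms one disc was not enough.
- **Final state:** With two discs the lever stops at about 1.565 rad, distinctly short of 1.67 and above the 1.52 limit. The push held steady at about 28 N downwards.
- **Centring:** The side view put both disc tops within about 1 mm of the cell axis.

**Less certain:**
- The one-disc gap was narrow. The first camera and contact estimates put it anywhere from about 0 to 1 mm, so the decision rested on the lever reaching its stop; the second disc's contact height confirmed it afterwards.
- The tool tilted about 6° while working the lever and still is.
- In the last picture the bottle was hidden behind the gripper, so I did not see it again at the end. The tool's path did not come close to it. The pink and blue discs, beaker, vial and boat were where they started.

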